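# Prove the re-glued lid handle, then number the spice jars and put them away

## Robot

A 6-joint arm with a two-finger parallel gripper is mounted at the origin on a cart in front of the work surface, level with it; the furniture and walls round the work are solid. World frame = base frame: x ahead of the robot, y to its left, z up, the work surface at z = 0. Lengths are in m, angles in rad, forces in N, time in s.
With the tool pointing down it reaches from about 0.225 to 0.875 m from the base axis. Payload 3.4 kg.
Tool frame: the origin (TCP) lies midway between the tips of the shut fingers; the grasp point (between the pads) lies 19 mm behind it (manip.tcp_to_grasp is the distance from the TCP to the grasp point, in m); x points along the fingers, y is the direction in which the jaws open and shut, and the axes are right-handed (so a half turn about x gives the same grasp; the last joint's range is limited). The gripper opens to 85 mm and grips with 20 to 120 N. Pads are 22 mm wide; open, the fingers measure 114 mm over their backs; the gripper's body (76 mm by 85 mm) begins 54 mm behind the grasp point. The pads swing forward as they close: fully open they stand 13 mm farther back than shut.
Start: joints at [-1.418, 0.276, 1.505, -0, 1.361, -0.121], TCP at [0.155, -0.554, 0.231] pointing down, gripper open.
Joint ranges: [-2.89, 2.89], [-0.75, 2.08], [0.22, 2.7], [-1.18, 4.32], [0.11, 2.71], [-2.7, 2.7]. Speed limits (rad/s): [2.57, 2.57, 3.14, 3.14, 3.14, 3.14].

## Interface

Orientations are given as a unit quaternion [w, x, y, z].
In Python, from rig import readout, eyes, job, manip gives the robot as it stands. The module is installed in compiled form; this text tells all that it offers.
- The arm moves only by the tool carry_out, never from a script. Its argument "deltas" is one flat list of numbers, 7 for each row, row after row: the shift along the tool's x, y, z scaled (see below), then the turn, a rotation vector about the tool's x, y, z scaled (see below), then the opening, from -1 (shut) to 1 (fully open). In form: [dx, dy, dz, ax, ay, az, grip, dx, dy, dz, ax, ay, az, grip, ...]. A call has 1 to 10 rows; each row shifts and turns the commanded pose from where the row before left it, along the tool's axes as they then stand; what a row does not reach is not made up. The controller multiplies each number of a shift by 60 mm and each number of a turn by 4 degrees. A row lasts 1/8 s, in which the tool goes at most 62.5 mm and 10.7 degrees, less where a joint would pass 70% of its speed; a pose out of reach is approached as far as the arm can. A call with a number of a shift or a turn outside -1 to 1 is refused whole. A call with a gripper value outside its range is refused whole. The fingers move at their own pace and stop on an object; "newtons" is the grip in N (left out, the last holds). Time passes only in rows, so rows that do not move let the fingers close. It gives the time, the measured TCP pose, the force and the opening at its end, in the units of the state.
- readout.get_state(): the state, without advancing time (a new reading comes with each control period).
- eyes.get_image(name): name is "side" or "top" or "wrist"; returns a dict with "color" (400x640x3 uint8, red, green, blue), "z_map" (400x640 float32, m along the optical axis (not along the pixel's ray), 0 where there is no reading), "mtx" (3x3 intrinsics, pixels), "origin" and "orientation" of the camera in the world. Camera axes: x right, y down, z forward; pixel columns grow to the right and rows downward; lengths in m; the calibration is good to about 2 mm. A picture is of the moment at which its call begins.
- job.sign_off(): hands the job in, once; it reports no verdict.
The state is a dict: "clock": time; "qpos": joint angles; "qd": joint speeds; "effort": joint torques, N m; "position": TCP position; "ee_rot": TCP orientation; "contact_force": force on the tool from outside, world axes, zero at the start; "moment": the same for the moment, N m; "width": finger opening in m.
Only numpy, scipy, OpenCV 4.12 (cv2) and the standard library are available. Lean on these libraries where they do the work, as an engineer would, in place of code of your own. Each camera call takes 0.05 s, during which the arm holds its last target.

## Task

The handle on the spice chest's lid has just been re-glued: with the lid shut, prove that it holds by pulling it straight towards the chest's front edge with about 12 N for a good second and a half, never as much as 20 N, then lift the lid open until it rests on its stop. Then press each spice jar that is there, upright, squarely down on the blue numbering stamp until its sprung pad is fully down for about a second (the number advances with each jar, so take green label, then red, then blue), and stand it upright inside the open chest. When all the jars are in, shut the lid fully, leaving the salt shaker and the lemon where they are.

Things in the scene. Friction and masses are not known exactly. Their poses are not given: they have to be found in the camera images.
- chest: spice chest of mid-brown wood, fixed to the worktop: open tray 160 mm (its x) by 230 mm (its y), 60 mm high, walls and floor 5 mm, under a hinged lid 62 mm deep (shut: 122 mm high, 112 mm clear inside). Origin: centre of the underside; its x points from its front edge towards the hinge, z up.
- chest_floor (a point): centre of the space for jars, on the tray's inner floor, 5 mm above the worktop, axes as the chest; the free floor is 138 mm (x) by 220 mm (y); a strip 12 mm wide along the front wall, as high as the tray, keeps jars clear of the closing lid. Three jars stand well in a row along y, 70 mm apart.
- lid_hinge (a point): middle of the lid's hinge axis, 80 mm behind the chest's centre (+x) and 60 mm above the worktop; the hinge axis is the chest's y. Fixed to the chest.
- lid (a joint): angle of the lid: 0 shut, grows as its front edge lifts, 1.5 rest on its stop (86 degrees). Lid 0.3 kg, hinge lightly damped. Let go below about 1.1 it falls shut, above that it falls on to the stop and stays there.
- handle_grip (a point): middle of the lid handle's bar: steel, 10 mm diameter, along the chest's y, 90 mm long between two posts, 40 mm above the lid's top; with the lid shut it is 140 mm in front of and 102 mm above the hinge axis (20 mm behind the lid's front edge). The bar can turn between the fingers, so the tool may point down through the whole swing. Moves with the lid.
- handle (a joint): how far the handle has given on its glued rubber pads, in m, towards the chest's front edge (its -x while the lid is shut): 0 at rest, 2000 N/m, so 6 mm at 12 N; springs back. It does not give the other way.
- stamp: heavy numbering stamp (0.9 kg) standing loose on the worktop: blue housing 84x84 mm, 38 mm high, with a round steel pad of 54 mm diameter on top. Origin: centre of the underside. The kitchen wall stands 95 to 160 mm behind its centre (+x): keep a wide gripper body turned along the wall, which runs about along y, its near side turning towards the robot on the right.
- stamp_top (a point): centre of the pad's upper face when it is not pressed, 50 mm above the worktop; moves with the housing.
- pad (a joint): how far the pad is pressed down, in m: 0 up, 0.008 fully down (end stop). It takes 2 N to start and 8.4 N to reach the stop, and springs back.
- jar_green: spice jar with a black cap and, on its front, a black label with green leaves (plain black cap top), round, 41 mm across over its whole height, 105 mm tall, 0.11 kg; stands upright. Origin: centre of its underside, z up. May be absent.
- jar_red: spice jar with a black cap and, on its front, a white label with red band and orange spice picture (brown printed cap top), round, 41 mm across over its whole height, 105 mm tall, 0.11 kg; stands upright. Origin: centre of its underside, z up. May be absent.
- jar_blue: spice jar with a black cap and, on its front, a dark blue and white label (grey-blue printed cap top), round, 41 mm across over its whole height, 105 mm tall, 0.11 kg; stands upright. Origin: centre of its underside, z up. May be absent.
- salt_shaker: glass salt shaker with grey domed top, 44 mm across, 90 tall; loose, stands or lies on the worktop, to be left alone. Origin: centre of its underside.
- lemon: lemon, 78x55x56 mm; loose, stands or lies on the worktop, to be left alone. Origin: centre of its underside.
Things that resemble listed ones, but are neither listed nor needed, are in the scene too. What is shaped like the jar_green but purple is not meant.

How it is judged:
By the outcome, as a careful person would: the job done as asked, in the order asked, and still so for the second after the job is handed in, with the robot touching nothing.
Of jar_green, jar_red, jar_blue only 2 to 3 are there at a start; the rules pass over those that are not, and their reading is None.
At some moment in a run one of stamp may be knocked a few centimetres aside while the robot is not near it.
It also fails if it takes over 210 s, if anything falls off the work surface, if the arm or the gripper's body presses on something with over 40 N, if the wrist force passes 120 N, or if a joint passes its speed limit or range.

## Working session

There is one attempt and no reset: what is moved stays moved. The work goes in short steps, Python scripts to look and compute and a tool call to move; the robot and the scene stay as the last step left them, time stands still between calls to the robot, and variables do not carry over. Pictures are saved under pics/ and viewed, and the job is handed in when it is done.

Besides the shell and the picture viewer there is one more tool, called as name(argument=value, ...) on one line, values as JSON. carry_out: Moves the arm, as the interface text tells. Its arguments: {"type":"object","properties":{"deltas":{"type":"array"},"newtons":{"type":"number"}},"required":["deltas"]}

```bash
mkdir -p pics
cat > h.py <<'E'
import numpy as np,cv2
from scipy.spatial.transform import Rotation as R
from rig import readout, eyes, job, manip
def q2R(q): return R.from_quat([q[1],q[2],q[3],q[0]]).as_matrix()
def look(n,f=None):
    im=eyes.get_image(n)
    if f: cv2.imwrite('pics/'+f,im['color'][:,:,::-1])
    return im
def ray(im,u,v):
    K=im['mtx']; d=np.array([(u-K[0,2])/K[0,0],(v-K[1,2])/K[1,1],1.])
    return np.array(im['origin']),q2R(im['orientation'])@d
def plane(im,u,v,z):
    o,d=ray(im,u,v); return o+d*(z-o[2])/d[2]
def pt(im,u,v):
    o,d=ray(im,u,v); return o+d*im['z_map'][int(v),int(u)]
def cloud(im):
    K=im['mtx']; v,u=np.mgrid[0:400,0:640]; Z=im['z_map']
    d=np.stack([(u-K[0,2])/K[0,0]*Z,(v-K[1,2])/K[1,1]*Z,Z],-1)
    return d@q2R(im['orientation']).T+np.array(im['origin'])
E
python3 - <<'E'
from h import *
s=readout.get_state(); print(s)
for n in ['side','top','wrist']:
    im=look(n,n+'0.png'); print(n,im['origin'],im['orientation'],im['mtx'].tolist())
print(manip.tcp_to_grasp)
E
```

```text
{'clock': 0.0, 'qpos': array([-1.41800324e+00,  2.76561479e-01,  1.50614686e+00, -4.06053960e-06,
        1.36067789e+00, -1.20989468e-01]), 'qd': array([-7.86938881e-04,  4.85216803e-04, -9.75994771e-05, -2.28104874e-03,
        2.13629179e-03,  1.05290033e-03]), 'effort': array([-5.52978531e-05, -4.16764891e+01, -2.45807952e+01,  1.18327384e-04,
        1.12569152e-02,  6.48682132e-06]), 'position': array([ 0.15538347, -0.55305572,  0.23045335]), 'ee_rot': array([-0.09586096, -0.70048   , -0.097129  ,  0.70050297]), 'contact_force': array([-0.34199234, -0.28834639,  0.48221769]), 'moment': array([ 0.01809157, -0.0156443 ,  0.02234455]), 'width': 0.08505758194437368}
side [0.28475699 0.43336971 0.81938417] [ 0.06334043 -0.1789589   0.93618424 -0.2958391 ] [[377.4446737744852, 0.0, 316.43280593440903], [0.0, 377.4446737744852, 205.17438335938738], [0.0, 0.0, 1.0]]
top [ 0.3236842 -0.0280144  1.2434926] [ 0.04802302 -0.7007143   0.71022253 -0.04772026] [[390.9884027654879, 0.0, 320.8573923365808], [0.0, 390.9884027654879, 195.04081588299096], [0.0, 0.0, 1.0]]
wrist [ 0.230899   -0.53199561  0.37169247] [ 0.12530577  0.78713471 -0.59624735 -0.0959506 ] [[279.10579990441363, 0.0, 315.981028616088], [0.0, 279.10579990441363, 198.4873208416046], [0.0, 0.0, 1.0]]
0.0187
```

View pics/top0.png

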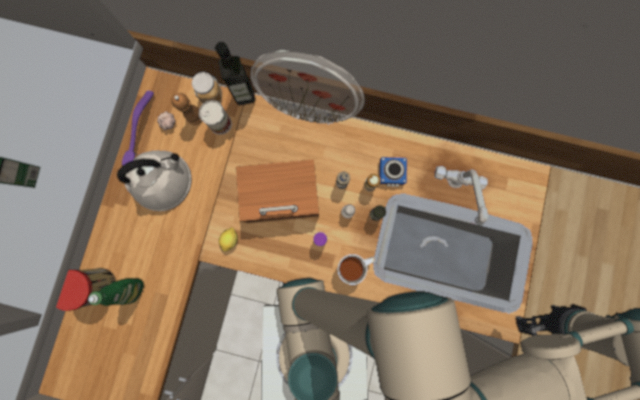

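View pics/side0.png

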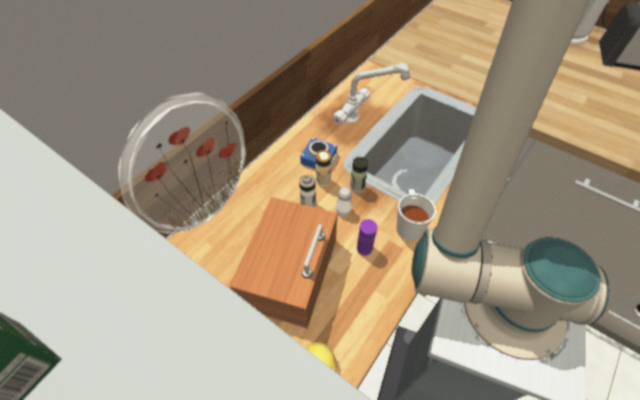

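View pics/wrist0.png

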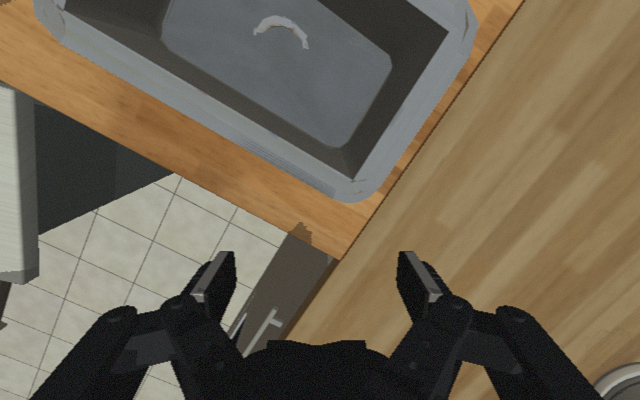

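Run:
```python
from h import *
a=look('top');b=look('side')
A=cv2.resize(a['color'][140:290,220:420,::-1],None,fx=4,fy=4,interpolation=cv2.INTER_CUBIC)
B=cv2.resize(b['color'][120:270,280:440,::-1],None,fx=4,fy=4,interpolation=cv2.INTER_CUBIC)
cv2.imwrite('pics/topc.png',A);cv2.imwrite('pics/sidec.png',B)
```

```text
(no output)
```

View pics/topc.png

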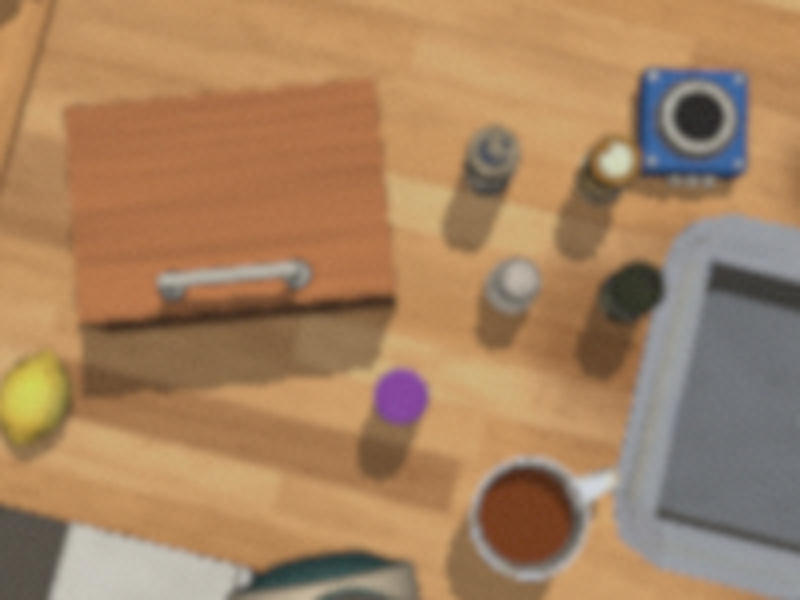

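View pics/sidec.png

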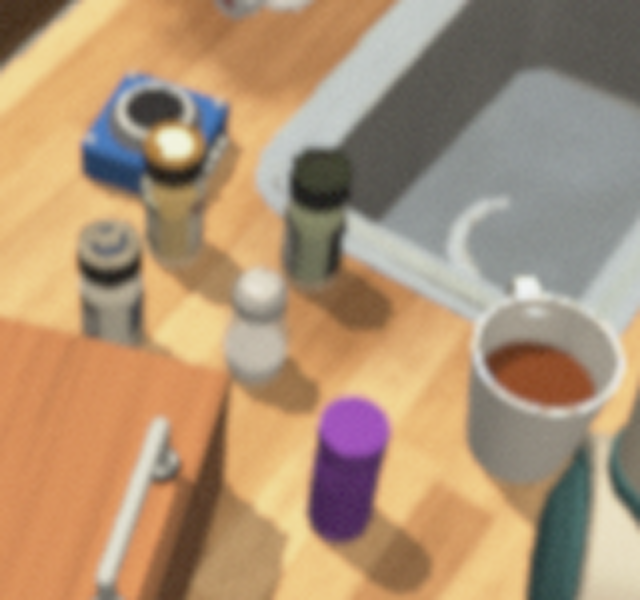

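The top view shows three standing jars: grey-blue cap at (342,180), brown/white cap at (373,180), and plain black cap at (378,213). It also shows the salt shaker at (349,212), the purple decoy at (320,239), and the stamp at (393,169). All three jars are present; next I'll measure.

Run:
```python
from h import *
for n in ['top','side']:
    im=look(n);C=cloud(im);c=im['color'].astype(int)
    hsv=cv2.cvtColor(im['color'],cv2.COLOR_RGB2HSV)
    X,Y,Z=C[...,0],C[...,1],C[...,2]; ok=im['z_map']>0
    reg=ok&(X>0.2)&(X<0.8)&(Y>-0.35)&(Y<0.45)
    print(n,'table z med',np.median(Z[reg&(abs(Z)<.02)]))
    # jar-height blobs
    m=(reg&(Z>0.09)&(Z<0.118)).astype(np.uint8)
    k,l,st,ce=cv2.connectedComponentsWithStats(m)
    for i in range(1,k):
        if st[i,4]<15: continue
        s=l==i; print(' blob',ce[i].round(),st[i,4],'xyz',np.median(C[s],0).round(3),'mid',((C[s].min(0)+C[s].max(0))/2).round(3),(C[s].max(0)-C[s].min(0)).round(3),'rgb',np.median(c[s],0))
    blue=(reg&(hsv[...,0]>100)&(hsv[...,0]<120)&(hsv[...,1]>150)&(Z>0.02)&(Z<.06))
    s=blue; print(' stamp',s.sum(),np.median(C[s],0).round(3),((C[s].min(0)+C[s].max(0))/2).round(3))
    if s.sum()>20:
        top=s&(Z>.03); print(cv2.minAreaRect(C[top][:,:2].astype(np.float32)), )
    lid=reg&(Z>.112)&(Z<.132)&(Y>0.0)
    print(' lid',cv2.minAreaRect(C[lid][:,:2].astype(np.float32)),np.median(Z[lid]))
    h=reg&(Z>.145)&(Z<.185)&(Y>.0)&(Y<.4)&(X>.3)&(X<.7)
    print(' handle',h.sum(),cv2.minAreaRect(C[h][:,:2].astype(np.float32)) if h.sum()>5 else '',np.percentile(Z[h],[5,50,95]) if h.sum() else '')
```

```text
top table z med 0.0003915793031926684
 blob [202.  93.] 33 xyz [0.797 0.329 0.103] mid [0.798 0.333 0.103] [0.005 0.032 0.024] rgb [135. 113.  89.]
 blob [237.  93.] 57 xyz [0.796 0.221 0.106] mid [0.795 0.22  0.104] [0.01  0.052 0.028] rgb [83. 81. 70.]
 blob [306. 106.] 466 xyz [0.752 0.016 0.104] mid [0.756 0.012 0.104] [0.088 0.298 0.028] rgb [98. 92. 85.]
 blob [211. 113.] 514 xyz [0.732 0.298 0.107] mid [0.734 0.299 0.102] [0.074 0.074 0.024] rgb [198.5 192.  178. ]
 blob [187. 109.] 36 xyz [0.743 0.371 0.11 ] mid [0.749 0.378 0.104] [0.027 0.033 0.027] rgb [69.5 49.5 33. ]
 blob [394. 115.] 228 xyz [ 0.72  -0.253  0.105] mid [ 0.719 -0.253  0.104] [0.054 0.195 0.028] rgb [45. 32. 21.]
 blob [165. 176.] 432 xyz [0.543 0.432 0.105] mid [0.541 0.421 0.104] [0.106 0.057 0.028] rgb [164.  156.  145.5]
 blob [343. 178.] 152 xyz [ 0.529 -0.094  0.105] mid [ 0.529 -0.093  0.102] [0.039 0.039 0.018] rgb [125. 115.  98.]
 blob [373. 180.] 153 xyz [ 0.521 -0.183  0.105] mid [ 0.521 -0.182  0.1  ] [0.039 0.039 0.02 ] rgb [159. 126.  85.]
 blob [379. 212.] 158 xyz [ 0.427 -0.197  0.105] mi
[... 1674 characters left out ...]
gb [101.  69.  47.]
 blob [368. 228.] 277 xyz [ 0.351 -0.017  0.104] mid [ 0.352 -0.02   0.099] [0.04  0.041 0.018] rgb [160.  84. 181.]
 blob [415. 288.] 18 xyz [0.221 0.086 0.109] mid [0.222 0.085 0.104] [0.01  0.029 0.026] rgb [126.5 107.5  84.5]
 stamp 24 [ 0.58  -0.218  0.034] [ 0.561 -0.245  0.031]
((0.5554700493812561, -0.2397165596485138), (0.08723212778568268, 0.027779651805758476), 41.850711822509766)
 lid ((0.5004674196243286, 0.11192087084054947), (0.22364331781864166, 0.5984633564949036), 89.95491790771484) 0.12086416597025762
 handle 244 ((0.4356985092163086, 0.09888917207717896), (0.010433141142129898, 0.09787589311599731), 4.627403259277344) [0.15292351 0.16465966 0.16726564]
```

Run:
```python
from h import *
s=readout.get_state(); print(q2R(s['ee_rot']).round(3))
for n in ['top','side']:
    im=look(n);C=cloud(im);X,Y,Z=C[...,0],C[...,1],C[...,2]; ok=im['z_map']>0
    lid=(ok&(Z>.115)&(Z<.128)&(X>.38)&(X<.63)&(Y>-.05)&(Y<.27)).astype(np.uint8)
    k,l,st,ce=cv2.connectedComponentsWithStats(lid); i=1+np.argmax(st[1:,4]); 
    r=cv2.minAreaRect(C[l==i][:,:2].astype(np.float32)); print(n,r,st[i])
    h=ok&(Z>.155)&(Z<.18)&(Y>.0)&(Y<.25)&(X>.38)&(X<.5)
    P=C[h]; print('bar',P[:,:2].min(0),P[:,:2].max(0),P.mean(0)); 
    d=np.polyfit(P[:,1],P[:,0],1); print('slope deg',np.degrees(np.arctan(d[0])))
    salt=ok&(Z>.04)&(Z<.095)&(X>.38)&(X<.48)&(Y>-.16)&(Y<-.06); P=C[salt]; print('salt',(P.min(0)+P.max(0))/2,P.max(0)-P.min(0))
    # stamp: raise
    sp=ok&(Z>.03)&(Z<.06)&(X>.5)&(X<.64)&(Y>-.33)&(Y<-.208); P=C[sp]; print('stamp',cv2.minAreaRect(P[:,:2].astype(np.float32)), sp.sum())
    pad=ok&(Z>.044)&(Z<.056)&(X>.5)&(X<.64)&(Y>-.33)&(Y<-.208);P=C[pad];print('pad',(P.min(0)+P.max(0))/2,P.max(0)-P.min(0),len(P))
    # wall
    for y in (-.35,-.25,-.15,0,.1,.2):
      for z in (.1,.2,.3):
        w=ok&(abs(Y-y)<.015)&(abs(Z-z)<.02)&(X>.63); print(y,z,X[w].min().round(3) if w.any() else None,end='; ')
    print()
```

```text
[[-0.     0.27  -0.963]
 [ 0.    -0.963 -0.27 ]
 [-1.    -0.    -0.   ]]
top ((0.4942628741264343, 0.10113218426704407), (0.16086235642433167, 0.2306591123342514), 4.706786632537842) [ 235  160   84   61 4141]
bar [0.42574368 0.04624518] [0.4415063  0.14411638] [0.43395885 0.09459584 0.16583057]
slope deg -4.461458126788624
salt [ 0.43617459 -0.10872534  0.06667405] [0.03704542 0.03726192 0.05107534]
stamp ((0.5633415579795837, -0.25671228766441345), (0.08304942399263382, 0.08592277765274048), 87.61910247802734) 699
pad [ 0.56085456 -0.25615873  0.05000655] [0.05956731 0.05276052 0.01152451] 234
-0.35 0.1 0.689; -0.35 0.2 0.688; -0.35 0.3 0.707; -0.25 0.1 0.716; -0.25 0.2 0.716; -0.25 0.3 0.735; -0.15 0.1 0.724; -0.15 0.2 0.726; -0.15 0.3 0.761; 0 0.1 0.734; 0 0.2 0.756; 0 0.3 0.779; 0.1 0.1 0.765; 0.1 0.2 0.785; 0.1 0.3 0.803; 0.2 0.1 0.795; 0.2 0.2 0.796; 0.2 0.3 0.813; 
side ((0.4954998195171356, 0.1022329032421112), (0.16063019633293152, 0.23156525194644928), 4.586958408355713) [ 229  197  109  113 7169]
bar [0.42748341 0.05013202] [0.44365341 0.14736313] [0.43488883 0.1012854  0.16437284]
slope deg -4.470275225760744
salt [ 0.43692212 -0.10443719  0.06462684] [0.03822095 0.03341404 0.0492177 ]
stamp ((0.5650312900543213, -0.25296175479888916), (0.08435358107089996, 0.08434364944696426), 88.48927307128906) 465
pad [ 0.56498311 -0.25353642  0.04871903] [0.0530246  0.05472707 0.007163  ] 184
-0.35 0.1 0.689; -0.35 0.2 0.69; -0.35 0.3 0.709; -0.25 0.1 0.716; -0.25 0.2 0.715; -0.25 0.3 0.736; -0.15 0.1 0.726; -0.15 0.2 0.731; -0.15 0.3 0.761; 0 0.1 0.737; 0 0.2 0.754; 0 0.3 0.779; 0.1 0.1 0.764; 0.1 0.2 0.786; 0.1 0.3 0.803; 0.2 0.1 None; 0.2 0.2 None; 0.2 0.3 None;
```

```bash
cat >> h.py <<'E'
def pose():
    s=readout.get_state(); return np.array(s['position']),q2R(s['ee_rot']),s
def tgtR(yaw,like=None):
    # tool down, jaw dir (tool y) at yaw deg
    a=np.radians(yaw); y=np.array([np.cos(a),np.sin(a),0]);x=np.array([0,0,-1.]);return np.stack([x,y,np.cross(x,y)],1)
def plan(p,yaw=None,n=None,Rt=None,smax=.9):
    p0,R0,s=pose(); Rt=tgtR(yaw) if Rt is None else Rt
    rv=R.from_matrix(R0.T@Rt).as_rotvec(); d=np.array(p)-p0
    print('at',p0.round(4),'d',d.round(4),'F',np.array(s['contact_force']).round(2),'w',round(s['width'],4),'t',round(s['clock'],2))
    k=max(np.linalg.norm(d)/.06/smax,np.degrees(np.linalg.norm(rv))/3.95,1); n=n or int(np.ceil(k))
    Rc=R0;pc=p0.copy()
    for i in range(n):
        sh=Rc.T@((np.array(p)-pc)/(n-i))/.06
        rr=R.from_matrix(Rc.T@Rt).as_rotvec()/(n-i)*180/np.pi/4
        sh=sh.round(3);rr=rr.round(3); print(*[f'{v:g}' for v in list(sh)+list(rr)],sep=', ')
        pc=pc+Rc@sh*.06; Rc=Rc@R.from_rotvec(np.radians(rr*4)).as_matrix()
    print('end',pc.round(4),n)
E
python3 - <<'E'
from h import *
plan([.435,.097,.231],4.6,n=20)
E
```

```text
at [ 0.1555 -0.5536  0.2312] d [ 2.795e-01  6.506e-01 -2.000e-04] F [-0.3   0.01 -0.56] w 0.0854 t 0.45
0, -0.459, -0.371, -0.986, -0, 0
0, -0.432, -0.402, -0.986, -0, 0
0, -0.404, -0.43, -0.986, -0, 0
0, -0.373, -0.457, -0.986, -0, 0
0, -0.341, -0.482, -0.986, -0, 0
0, -0.307, -0.504, -0.987, -0, 0
0, -0.271, -0.524, -0.986, -0, 0
0, -0.235, -0.541, -0.987, -0, 0
0, -0.197, -0.556, -0.986, -0, 0
0, -0.158, -0.568, -0.987, -0, 0
0, -0.119, -0.578, -0.986, -0, 0
0.001, -0.079, -0.585, -0.987, -0, 0
0, -0.038, -0.589, -0.986, -0, 0
0.001, 0.002, -0.59, -0.987, -0, 0
0, 0.043, -0.589, -0.986, -0, 0
0.001, 0.083, -0.584, -0.987, -0, 0
0, 0.124, -0.577, -0.986, -0, 0
0.001, 0.163, -0.567, -0.987, -0.001, 0
0, 0.201, -0.555, -0.986, -0, 0
0.001, 0.24, -0.539, -0.987, -0.001, 0
end [0.435 0.097 0.231] 20
```

carry_out(deltas=[0, -0.46, -0.37, -0.985, 0, 0, 1, 0, -0.43, -0.4, -0.985, 0, 0, 1, 0, -0.4, -0.43, -0.985, 0, 0, 1, 0, -0.37, -0.46, -0.985, 0, 0, 1, 0, -0.34, -0.48, -0.985, 0, 0, 1, 0, -0.31, -0.5, -0.985, 0, 0, 1, 0, -0.27, -0.52, -0.985, 0, 0, 1, 0, -0.235, -0.54, -0.985, 0, 0, 1, 0, -0.2, -0.555, -0.985, 0, 0, 1, 0, -0.16, -0.57, -0.985, 0, 0, 1])

```text
clock: 1.7
position: [0.2952, -0.2279, 0.2315]
ee_rot: [0.328, 0.627, 0.327, -0.627]
contact_force: [-0.1, 0.7, 0.8]
width: 0.0851
```

carry_out(deltas=[0, -0.12, -0.58, -0.985, 0, 0, 0.5, 0, -0.08, -0.585, -0.985, 0, 0, 0.3, 0, -0.04, -0.59, -0.985, 0, 0, 0, 0, 0, -0.59, -0.985, 0, 0, 0, 0, 0.04, -0.59, -0.985, 0, 0, 0, 0, 0.08, -0.585, -0.985, 0, 0, 0, 0, 0.12, -0.58, -0.985, 0, 0, 0, 0, 0.16, -0.57, -0.985, 0, 0, 0, 0, 0.2, -0.555, -0.985, 0, 0, 0, 0, 0.24, -0.54, -0.985, 0, 0, 0])

```text
clock: 2.95
position: [0.4345, 0.0984, 0.2315]
ee_rot: [0.52, 0.479, 0.52, -0.479]
contact_force: [0.5, 0.5, -0.9]
width: 0.0427
```

Run:
```python
from h import *
look('wrist','w1.png')
plan([.435,.097,.144],4.6)
```

```text
at [0.4365 0.102  0.2315] d [-0.0015 -0.005  -0.0875] F [1.8  3.19 0.69] w 0.0426 t 3.0
0.729, -0.019, 0.043, 0.023, -0.031, -0.023
0.729, -0.017, 0.042, 0.023, -0.031, -0.023
end [0.435 0.097 0.144] 2
```

View pics/w1.png

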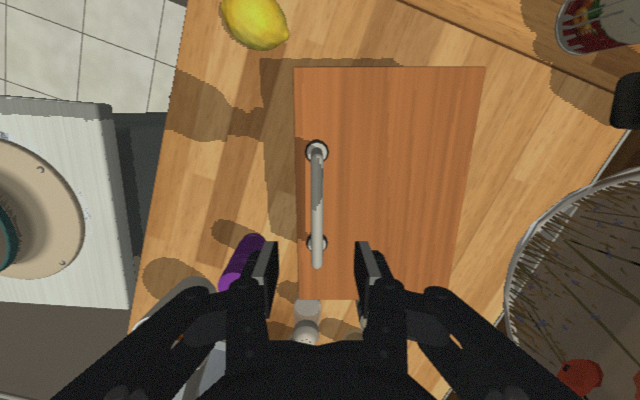

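The wrist view shows the bar at column ~318, between the fingers (cols 275 and 360). Going down next.

carry_out(deltas=[0.48, 0, 0, 0, 0, 0, 0, 0.48, 0, 0, 0, 0, 0, 0, 0.48, 0, 0, 0, 0, 0, 0, 0, 0, 0, 0, 0, 0, 0])

```text
clock: 3.5
position: [0.4323, 0.097, 0.1433]
ee_rot: [0.518, 0.479, 0.52, -0.481]
contact_force: [0.4, -1.3, 0.9]
width: 0.0428
```

Run:
```python
from h import *
look('side','s1.png')
plan([.435,.097,.144],4.6)
im=cv2.imread('pics/s1.png')[150:330,200:420]; cv2.imwrite('pics/s1c.png',cv2.resize(im,None,fx=3,fy=3))
```

```text
at [0.4337 0.0971 0.1447] d [ 0.0013 -0.0001 -0.0007] F [0.03 0.09 0.49] w 0.043 t 3.55
0.011, 0.022, 0.003, -0.031, 0.001, 0.022
end [0.435 0.097 0.144] 1
```

View pics/s1c.png

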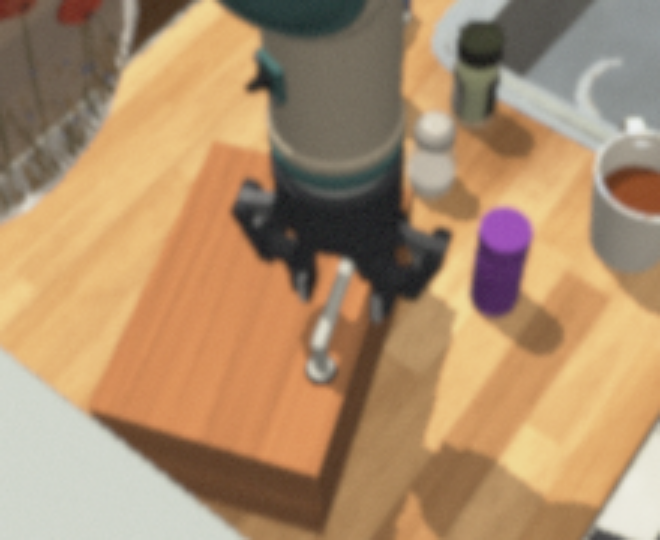

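carry_out(deltas=[0, 0, 0, 0, 0, 0, -0.4, 0, 0, 0, 0, 0, 0, -0.6, 0, 0, 0, 0, 0, 0, -0.7, 0, 0, 0, 0, 0, 0, -0.75, 0, 0, 0, 0, 0, 0, -0.8], newtons=20)

```text
clock: 4.18
position: [0.4348, 0.0973, 0.1453]
ee_rot: [0.52, 0.48, 0.519, -0.48]
contact_force: [0.8, 0.4, 3.1]
width: 0.009
```

carry_out(deltas=[0, 0, 0, 0, 0, 0, -1, 0, 0, 0, 0, 0, 0, -1, 0, 0, 0, 0, 0, 0, -1, 0, 0, 0, 0, 0, 0, -1], newtons=40)

```text
clock: 4.68
position: [0.4347, 0.0972, 0.1453]
ee_rot: [0.52, 0.48, 0.519, -0.48]
contact_force: [0.1, -0.7, 5.9]
width: 0.0086
```

Run:
```python
from h import *
plan([.435,.097,.144],4.6)
```

```text
at [0.4347 0.0972 0.1453] d [ 0.0003 -0.0002 -0.0013] F [ 0.15 -0.7   5.87] w 0.0086 t 4.67
0.022, 0.005, 0.004, -0.028, 0.002, -0.02
end [0.435 0.097 0.144] 1
```

carry_out(deltas=[-0.01, -0.025, 0, 0, 0, 0, -1, 0, -0.025, 0, 0, 0, 0, -1, 0, 0, 0, 0, 0, 0, -1])

```text
clock: 5.05
position: [0.4323, 0.097, 0.1454]
ee_rot: [0.52, 0.481, 0.519, -0.479]
contact_force: [6.4, 0.0, -1.9]
width: 0.0087
```

carry_out(deltas=[0, -0.025, 0, 0, 0, 0, -1, 0, 0, 0, 0, 0, 0, -1])

```text
clock: 5.3
position: [0.4316, 0.097, 0.1454]
ee_rot: [0.52, 0.481, 0.518, -0.479]
contact_force: [7.2, 0.3, -3.1]
width: 0.0084
```

carry_out(deltas=[0.005, -0.03, 0, 0, 0, 0, -1, 0, -0.02, 0, 0, 0, 0, -1, 0, 0, 0, 0, 0, 0, -1])

```text
clock: 5.68
position: [0.4302, 0.0969, 0.1454]
ee_rot: [0.521, 0.482, 0.517, -0.478]
contact_force: [9.8, 2.0, -4.4]
width: 0.0087
```

carry_out(deltas=[0.005, -0.025, 0, 0, 0, 0, -1, 0, -0.015, 0, 0, 0, 0, -1, 0, 0, 0, 0, 0, 0, -1])

```text
clock: 6.05
position: [0.4292, 0.0968, 0.1455]
ee_rot: [0.522, 0.483, 0.517, -0.477]
contact_force: [12.3, 0.9, -5.0]
width: 0.0085
```

carry_out(deltas=[0, -0.005, 0, 0, 0, 0, -1, 0, 0, 0, 0, 0, 0, -1, 0, 0, 0, 0, 0, 0, -1, 0, 0, 0, 0, 0, 0, -1, 0, 0, 0, 0, 0, 0, -1, 0, 0, 0, 0, 0, 0, -1, 0, 0, 0, 0, 0, 0, -1])

```text
clock: 6.92
position: [0.4291, 0.0968, 0.1455]
ee_rot: [0.522, 0.483, 0.517, -0.477]
contact_force: [12.3, 0.9, -5.0]
width: 0.0081
```

carry_out(deltas=[0, 0, 0, 0, 0, 0, -1, 0, 0, 0, 0, 0, 0, -1, 0, 0, 0, 0, 0, 0, -1, 0, 0, 0, 0, 0, 0, -1, 0, 0, 0, 0, 0, 0, -1, 0, 0, 0, 0, 0, 0, -1, 0, 0, 0, 0, 0, 0, -1, 0, 0, 0, 0, 0, 0, -1])

```text
clock: 7.92
position: [0.4291, 0.0968, 0.1455]
ee_rot: [0.522, 0.483, 0.517, -0.477]
contact_force: [11.6, 1.9, -5.9]
width: 0.0086
```

Run:
```python
from h import *
plan([.4347,.0972,.1453],4.6)
im=look('side'); 
C=cloud(im)[160:320,200:420].reshape(-1,3); m=(abs(C[:,2]-.12)<.015)&(C[:,0]>.44)&(C[:,0]<.57)&(C[:,1]>0.02)&(C[:,1]<.2); print(np.median(C[m,2]))
```

```text
at [0.4291 0.0968 0.1455] d [ 0.0056  0.0004 -0.0002] F [11.56  1.85 -5.91] w 0.0086 t 7.92
0.004, 0.094, -0, -0.033, -0, -0.15
end [0.4347 0.0972 0.1453] 1
0.12089752636394524
```

carry_out(deltas=[0, 0.06, 0, 0, 0, 0, -1, 0, 0.06, 0, 0, 0, 0, -1, 0, 0.05, 0, 0, 0, 0, -1, 0, 0, 0, 0, 0, 0, -1])

```text
clock: 8.48
position: [0.4341, 0.0972, 0.1453]
ee_rot: [0.519, 0.48, 0.519, -0.48]
contact_force: [1.5, -0.1, 7.2]
width: 0.0083
```

Run:
```python
from h import *
plan([.4347,.0972,.1453],4.6)
t=np.linspace(0,1.5,21); bx=-.14*np.cos(t)+.102*np.sin(t); bz=.102*np.cos(t)+.14*np.sin(t)
for a,x,z in zip(t[1:],np.diff(bx),np.diff(bz)): print(round(a,3),round(-z/.06,3),round(x/.06,3))
```

```text
at [0.4341 0.0972 0.1453] d [ 0.0006 -0.     -0.    ] F [ 1.5  -0.06  7.2 ] w 0.0083 t 8.47
0, 0.01, 0.001, -0.028, 0.002, 0.003
end [0.4347 0.0972 0.1453] 1
0.075 -0.17 0.134
0.15 -0.16 0.146
0.225 -0.148 0.158
0.3 -0.136 0.169
0.375 -0.123 0.178
0.45 -0.109 0.187
0.525 -0.095 0.195
0.6 -0.08 0.201
0.675 -0.065 0.207
0.75 -0.049 0.211
0.825 -0.033 0.214
0.9 -0.017 0.216
0.975 -0.001 0.216
1.05 0.015 0.216
1.125 0.032 0.214
1.2 0.048 0.211
1.275 0.063 0.207
1.35 0.079 0.202
1.425 0.093 0.195
1.5 0.108 0.188
```

carry_out(deltas=[-0.17, 0.13, 0, 0, 0, 0, -1, -0.16, 0.145, 0, 0, 0, 0, -1, -0.15, 0.16, 0, 0, 0, 0, -1, -0.135, 0.17, 0, 0, 0, 0, -1, -0.125, 0.18, 0, 0, 0, 0, -1])

```text
clock: 9.1
position: [0.4802, 0.101, 0.1898]
ee_rot: [0.518, 0.479, 0.52, -0.481]
contact_force: [-5.8, 0.7, 3.3]
width: 0.0086
```

Run:
```python
from h import *
t=.375;bx=-.14*np.cos(t)+.102*np.sin(t); bz=.102*np.cos(t)+.14*np.sin(t)
plan([.4347+(bx+.14)*.9968,.0972+(bx+.14)*.08,.1453+bz-.102],4.6)
look('side','s2.png')
```

```text
at [0.4802 0.101  0.1898] d [ 0.0015  0.     -0.0004] F [-5.82  0.68  3.26] w 0.0086 t 9.1
0.006, 0.024, 0.002, -0.027, -0.002, 0.05
end [0.4816 0.101  0.1895] 1
```

View pics/s2.png

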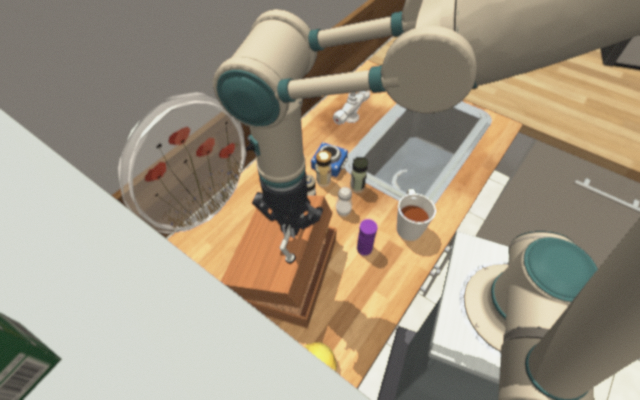

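The lid is opening with the bar in the fingers. The stamp now shows near (330,158), so it may have shifted; I'll re-measure it later.

carry_out(deltas=[-0.11, 0.185, 0, 0, 0, 0, -1, -0.095, 0.195, 0, 0, 0, 0, -1, -0.08, 0.2, 0, 0, 0, 0, -1, -0.065, 0.205, 0, 0, 0, 0, -1, -0.05, 0.21, 0, 0, 0, 0, -1, -0.035, 0.215, 0, 0, 0, 0, -1])

```text
clock: 9.9
position: [0.5547, 0.107, 0.2162]
ee_rot: [0.519, 0.481, 0.519, -0.479]
contact_force: [-2.6, 2.0, 4.6]
width: 0.0088
```

Run:
```python
from h import *
t=.825;bx=-.14*np.cos(t)+.102*np.sin(t); bz=.102*np.cos(t)+.14*np.sin(t)
plan([.4347+(bx+.14)*.9968,.0972+(bx+.14)*.08,.1453+bz-.102],4.6)
```

```text
at [0.5547 0.107  0.2162] d [-0.0005 -0.0003 -0.0009] F [-2.6   2.02  4.56] w 0.0088 t 9.9
0.014, -0.008, 0.004, -0.028, -0.009, -0.021
end [0.5542 0.1068 0.2154] 1
```

carry_out(deltas=[-0.015, 0.215, 0, 0, 0, 0, -1, 0, 0.215, 0, 0, 0, 0, -1, 0.015, 0.215, 0, 0, 0, 0, -1, 0.03, 0.215, 0, 0, 0, 0, -1, 0.05, 0.21, 0, 0, 0, 0, -1, 0.065, 0.205, 0, 0, 0, 0, -1, 0.08, 0.2, 0, 0, 0, 0, -1])

```text
clock: 10.78
position: [0.6423, 0.1141, 0.2011]
ee_rot: [0.519, 0.48, 0.52, -0.48]
contact_force: [-1.9, 5.1, 1.0]
width: 0.0087
```

carry_out(deltas=[0.095, 0.195, 0, 0, 0, 0, -1, 0.075, 0.135, 0, 0, 0, 0, -1, 0, 0, 0, 0, 0, 0, -1, 0, 0, 0, 0, 0, 0, -1])

```text
clock: 11.28
position: [0.6623, 0.1155, 0.191]
ee_rot: [0.519, 0.48, 0.519, -0.48]
contact_force: [-1.0, 4.8, 0.1]
width: 0.0081
```

Run:
```python
from h import *
t=1.5;bx=-.14*np.cos(t)+.102*np.sin(t); bz=.102*np.cos(t)+.14*np.sin(t)
plan([.4347+(bx+.14)*.9968,.0972+(bx+.14)*.08,.1453+bz-.102],4.6)
look('side','s3.png');look('wrist','w3.png')
```

```text
at [0.6623 0.1155 0.191 ] d [ 0.0035  0.0002 -0.0009] F [-0.97  4.78  0.08] w 0.0081 t 11.28
0.015, 0.059, 0.001, -0.026, -0.009, -0.008
end [0.6658 0.1158 0.1902] 1
```

View pics/s3.png

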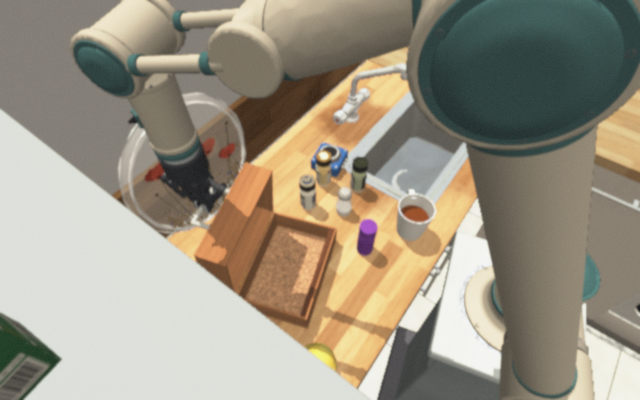

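View pics/w3.png

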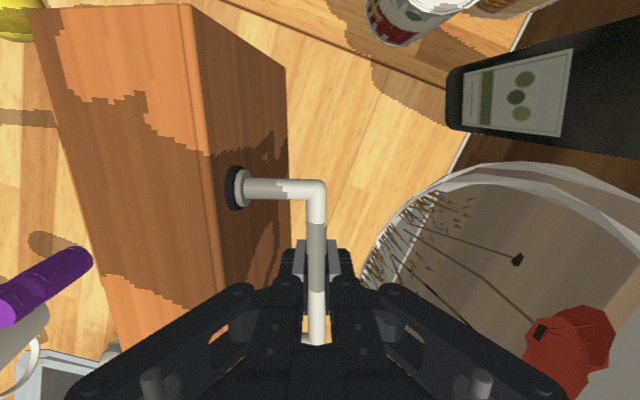

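carry_out(deltas=[0.01, 0.05, 0, 0, 0, 0, -1, 0, 0.02, 0, 0, 0, 0, -1, 0, 0, 0, 0, 0, 0, -1])

```text
clock: 11.75
position: [0.6651, 0.1158, 0.1897]
ee_rot: [0.518, 0.479, 0.52, -0.481]
contact_force: [-1.5, 5.3, -1.6]
width: 0.0084
```

carry_out(deltas=[0, 0, 0, 0, 0, 0, -0.45, 0, 0, 0, 0, 0, 0, -0.45, 0, 0, 0, 0, 0, 0, -0.45])

```text
clock: 12.12
position: [0.6661, 0.1146, 0.1912]
ee_rot: [0.52, 0.48, 0.519, -0.48]
contact_force: [-0.2, 1.0, 0.6]
width: 0.0229
```

carry_out(deltas=[-0.3, 0, 0, 0, 0, 0, -0.45, -0.6, 0, 0, 0, 0, 0, -0.45, -0.9, 0, 0, 0, 0, 0, -0.45, -0.2, -0.8, 0, 0, 0, 0, 0, 0, -0.9, 0, 0, 0, 0, 0, 0, -0.9, 0.3, 0, 0, 0, 0, 0, -0.9, 0.5, 0, 0, 0, 0, 0, -0.9, 0.6, 0, 0, 0, 0, 0, 0, 0, 0, 0, 0, 0])

```text
clock: 13.25
position: [0.4077, 0.0107, 0.3118]
ee_rot: [0.519, 0.481, 0.518, -0.481]
contact_force: [0.4, 0.4, -0.1]
width: 0.0426
```

```bash
cat > meas.py <<'E'
from h import *
def meas():
    for n in ['top','side']:
        im=look(n,n+'_m.png');C=cloud(im);X,Y,Z=C[...,0],C[...,1],C[...,2]; ok=im['z_map']>0;c=im['color'].astype(int)
        hsv=cv2.cvtColor(im['color'],cv2.COLOR_RGB2HSV)
        reg=ok&(X>0.3)&(X<0.66)&(Y>-0.4)&(Y<0.25)
        m=(reg&(Z>0.09)&(Z<0.116)).astype(np.uint8)
        k,l,st,ce=cv2.connectedComponentsWithStats(m)
        for i in range(1,k):
            if st[i,4]<60: continue
            s=l==i; print(n,'blob',ce[i].round(),st[i,4],'mid',((C[s].min(0)+C[s].max(0))/2).round(3),(C[s].max(0)-C[s].min(0)).round(3),'rgb',np.median(c[s],0))
        blue=(ok&(X>.45)&(X<.68)&(Y<-.1)&(Y>-.42)&(hsv[...,0]>100)&(hsv[...,0]<120)&(hsv[...,1]>150)&(Z>.01)&(Z<.06))
        if blue.sum()>15:
            mx,my=X[blue].mean(),Y[blue].mean()
            sp=ok&(Z>.03)&(Z<.06)&(np.hypot(X-mx,Y-my)<.075); P=C[sp]; r=cv2.minAreaRect(P[:,:2].astype(np.float32)); print(n,'stamp',[np.round(v,3) for v in r],sp.sum())
            pad=sp&(Z>.045);P=C[pad]
            if len(P): print('  pad',((P.min(0)+P.max(0))/2).round(4),(P.max(0)-P.min(0)).round(4),len(P))
if __name__=='__main__': meas(); plan([.428,-.197,.2],0)
E
python3 meas.py
```

```text
top blob [343. 178.] 134 mid [ 0.529 -0.095  0.102] [0.038 0.036 0.019] rgb [120. 111.  97.]
top blob [373. 180.] 155 mid [ 0.521 -0.182  0.101] [0.037 0.039 0.02 ] rgb [156. 124.  86.]
top blob [379. 212.] 154 mid [ 0.428 -0.198  0.102] [0.038 0.04  0.022] rgb [53. 54. 42.]
top stamp [array([ 0.53 , -0.231]), array([0.122, 0.087]), np.float64(84.468)] 703
  pad [ 0.5287 -0.2231  0.0525] [0.0543 0.1096 0.0148] 244
side blob [319. 158.] 87 mid [ 0.528 -0.178  0.099] [0.03  0.034 0.017] rgb [164. 129.  91.]
side blob [307. 182.] 218 mid [ 0.53  -0.091  0.099] [0.038 0.041 0.016] rgb [152.5 141.  122. ]
side blob [265. 201.] 100 mid [ 0.602 -0.001  0.103] [0.042 0.009 0.026] rgb [101.  70.  46.]
side blob [368. 228.] 275 mid [ 0.352 -0.02   0.099] [0.04  0.041 0.017] rgb [162.  85. 183.]
at [0.4113 0.0121 0.3118] d [ 0.0167 -0.2091 -0.1118] F [0.58 0.66 1.2 ] w 0.0425 t 13.35
0.373, 0.001, 0.699, 0.22, 0.001, -0.008
0.373, 0.012, 0.699, 0.22, 0.001, -0.008
0.373, 0.023, 0.699, 0.22, 0.001, -0.008
0.373, 0.034, 0.698, 0.22, 0.002, -0.008
0.373, 0.045, 0.698, 0.22, 0.001, -0.009
end [ 0.428 -0.197  0.2  ] 5
```

View pics/side_m.png

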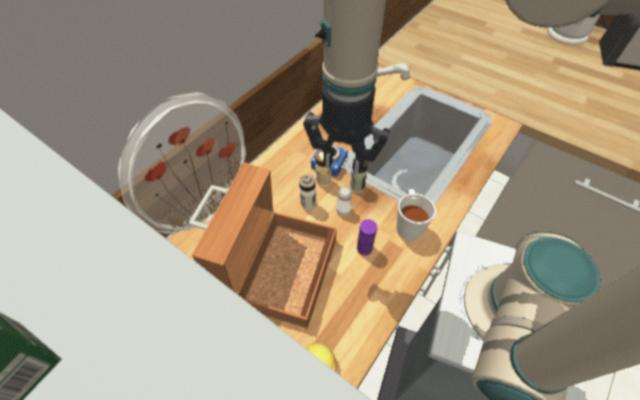

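View pics/top_m.png

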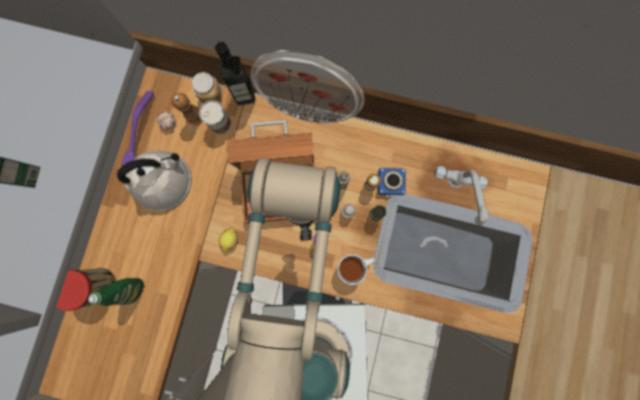

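The lid stands open on its stop. The stamp has moved toward the robot, to about top px (393,181), and is now beside the red jar, so I'll measure it on its own along with the gripper knuckle width.

```bash
cat >> meas.py <<'E'
def stamp(n='top'):
    im=look(n);C=cloud(im);X,Y,Z=C[...,0],C[...,1],C[...,2];ok=im['z_map']>0
    hsv=cv2.cvtColor(im['color'],cv2.COLOR_RGB2HSV)
    b=ok&(X>.42)&(X<.7)&(Y<-.12)&(Y>-.42)&(hsv[...,0]>98)&(hsv[...,0]<122)&(hsv[...,1]>140)&(Z>.005)&(Z<.045)
    print('blue',b.sum(),X[b].min().round(3),X[b].max().round(3),Y[b].min().round(3),Y[b].max().round(3))
    t=b&(Z>.033); P=C[t]; r=cv2.minAreaRect(P[:,:2].astype(np.float32)); print(n,'stamp top',np.round(r[0],4),np.round(r[1],4),round(r[2],1),len(P))
    m=((np.hypot(X-r[0][0],Y-r[0][1])<.032)&(Z>.044)&(Z<.058)&ok)
    P=C[m]; 
    if len(P)>5: print('pad',((P.min(0)+P.max(0))/2).round(4),P.mean(0).round(4),(P.max(0)-P.min(0)).round(4),len(P))
E
python3 - <<'E'
from meas import *
stamp('top');stamp('side')
p,R0,s=pose()
im=look('side');C=cloud(im);d=(C-p)@R0; ok=(im['z_map']>0)&(np.abs(d[...,1])<.15)&(np.abs(d[...,2])<.1)&(d[...,0]<0.0)
for a in range(-14,1):
    m=ok&(d[...,0]>a*.01)&(d[...,0]<a*.01+.01)
    if m.sum()>5: print(a*10,m.sum(),'jawdir',d[m][:,1].min().round(3),d[m][:,1].max().round(3),'z',d[m][:,2].min().round(3),d[m][:,2].max().round(3))
E
```

```text
blue 84 0.491 0.565 -0.287 -0.213
top stamp top [ 0.528  -0.2502] [0.0733 0.074 ] 89.1 83
pad [ 0.5298 -0.2512  0.0506] [ 0.5296 -0.2511  0.0502] [0.0539 0.0533 0.0126] 238
blue 59 0.49 0.565 -0.275 -0.202
side stamp top [ 0.5122 -0.2277] [0.0916 0.0495] 47.3 41
pad [ 0.515  -0.2429  0.0486] [ 0.514  -0.2453  0.0482] [0.02   0.0327 0.0082] 56
-140 248 jawdir -0.037 0.035 z -0.04 -0.0
-130 45 jawdir -0.037 0.037 z -0.038 0.003
-120 106 jawdir -0.042 0.041 z -0.014 0.004
-110 555 jawdir -0.066 0.067 z -0.023 0.011
-100 370 jawdir -0.066 0.068 z -0.023 0.011
-90 243 jawdir -0.063 0.065 z -0.02 0.0
-80 247 jawdir -0.06 0.061 z -0.02 0.01
-70 170 jawdir -0.058 0.058 z -0.019 0.014
-60 294 jawdir -0.054 0.055 z -0.017 0.01
-50 102 jawdir -0.05 0.052 z -0.016 0.01
-40 70 jawdir -0.034 0.034 z -0.014 0.009
-30 77 jawdir -0.034 0.035 z -0.014 0.005
-20 72 jawdir -0.034 0.035 z -0.015 0.007
-10 38 jawdir -0.032 0.034 z -0.013 0.008
```

Run:
```python
from meas import *
plan([.428,-.1975,.17],4.6,n=6)
a=look('top')
A=cv2.resize(a['color'][160:240,330:430,::-1],None,fx=6,fy=6,interpolation=cv2.INTER_CUBIC); cv2.imwrite('pics/c2.png',A)
```

```text
at [0.4121 0.0128 0.3111] d [ 0.0159 -0.2103 -0.1411] F [ 0.16 -0.82  0.39] w 0.0429 t 13.5
0.392, -0.002, 0.586, -0.003, 0, -0.001
0.392, -0.003, 0.586, -0.003, 0, -0.002
0.392, -0.003, 0.586, -0.003, 0, -0.001
0.392, -0.003, 0.586, -0.003, 0, -0.002
0.392, -0.002, 0.586, -0.002, 0, -0.001
0.392, -0.003, 0.586, -0.003, 0, -0.002
end [ 0.428  -0.1975  0.17  ] 6
```

View pics/c2.png

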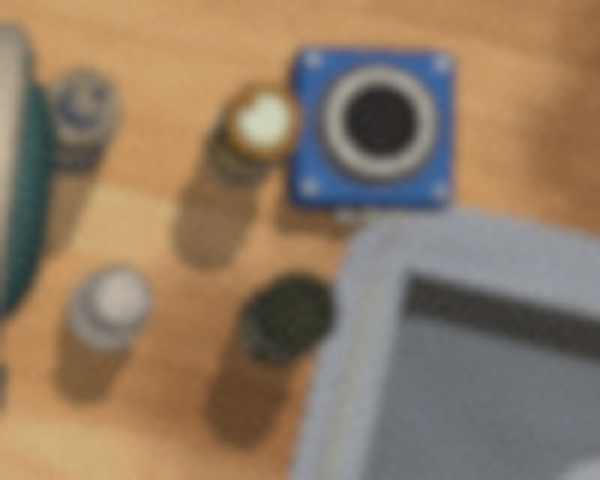

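The candidates are the black plain cap (378,213), the brown printed cap (373,180), the grey-blue printed cap (343,178) and the purple decoy (320,239). The plain black cap with the greenish label below it is jar_green, so I'm going there.

carry_out(deltas=[0.1, 0, 0.59, 0, 0, 0, 0.45, 0.3, 0, 0.59, 0, 0, 0, 0.45, 0.4, 0, 0.59, 0, 0, 0, 0.45, 0.5, 0, 0.59, 0, 0, 0, 0.45, 0.5, 0, 0.59, 0, 0, 0, 0.45, 0.55, -0.015, 0.585, 0, 0, 0, 0.45, 0, 0, 0, 0, 0, 0, 0.45, 0, 0, 0, 0, 0, 0, 0.45])

```text
clock: 14.55
position: [0.4273, -0.1986, 0.17]
ee_rot: [0.519, 0.48, 0.52, -0.48]
contact_force: [-0.1, -0.0, 0.6]
width: 0.0615
```

Run:
```python
from meas import *
plan([.428,-.1975,.056],4.6,n=4)
look('wrist','w4.png')
```

```text
at [ 0.4273 -0.1986  0.17  ] d [ 0.0007  0.0011 -0.114 ] F [-0.11 -0.03  0.6 ] w 0.0615 t 14.55
0.475, 0.004, -0.004, -0.005, -0.003, 0.001
0.475, 0.003, -0.004, -0.005, -0.003, 0.002
0.475, 0.004, -0.004, -0.006, -0.004, 0.001
0.474, 0.003, -0.005, -0.005, -0.003, 0.002
end [ 0.428  -0.1975  0.056 ] 4
```

View pics/w4.png

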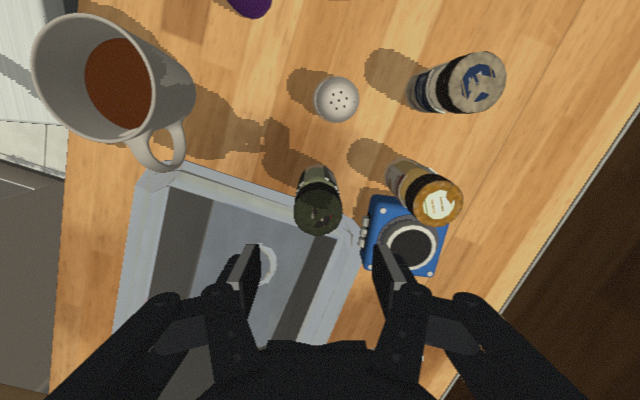

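The wrist view puts the plain black cap at col 318, centred between the fingers. The brown cap is at (438,200) and the blue logo cap at (478,85).

carry_out(deltas=[0.475, 0, 0, 0, 0, 0, 0.45, 0.475, 0, 0, 0, 0, 0, 0.45, 0.475, 0.01, -0.01, 0, 0, 0, 0.45, 0.475, 0, -0.01, 0, 0, 0, 0.45, 0, 0, 0, 0, 0, 0, 0.45])

```text
clock: 15.22
position: [0.4265, -0.1963, 0.0556]
ee_rot: [0.519, 0.479, 0.521, -0.48]
contact_force: [-1.2, 0.1, 0.3]
width: 0.0618
```

carry_out(deltas=[0, 0, 0, 0, 0, 0, 0.1, 0, 0, 0, 0, 0, 0, 0, 0, 0, 0, 0, 0, 0, -0.3, 0, 0, 0, 0, 0, 0, -0.3, 0, 0, 0, 0, 0, 0, -0.3], newtons=40)

```text
clock: 15.85
position: [0.4283, -0.1984, 0.0577]
ee_rot: [0.52, 0.48, 0.518, -0.48]
contact_force: [0.3, 0.9, 6.6]
width: 0.0406
```

Run:
```python
from meas import *
plan([.4285,-.1975,.13],4.6,n=4)
im=look('side','s5.png')
cv2.imwrite('pics/s5c.png',cv2.resize(cv2.imread('pics/s5.png')[80:260,250:450],None,fx=3,fy=3))
```

```text
at [ 0.4283 -0.1984  0.0577] d [0.0002 0.0009 0.0723] F [0.31 0.91 6.6 ] w 0.0406 t 15.85
-0.301, 0.002, -0.003, -0.008, 0.006, -0.01
-0.301, 0.002, -0.003, -0.008, 0.007, -0.01
-0.302, 0.002, -0.003, -0.008, 0.006, -0.011
-0.301, 0.001, -0.004, -0.008, 0.007, -0.01
end [ 0.4285 -0.1975  0.13  ] 4
```

View pics/s5c.png

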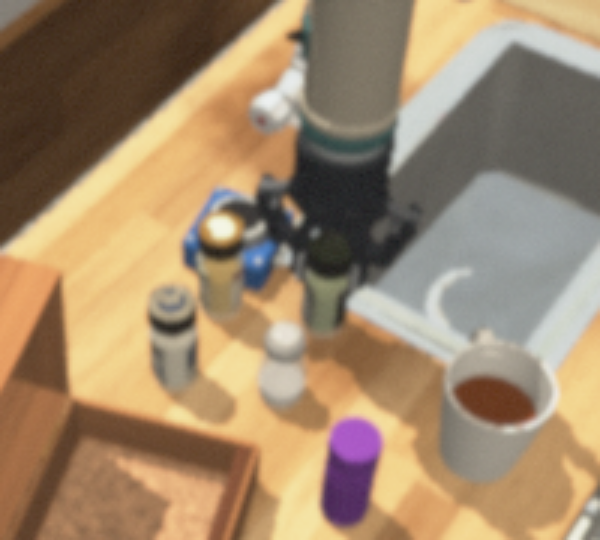

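carry_out(deltas=[-0.3, 0, 0, 0, 0, 0, -0.3, -0.5, 0, 0, 0, 0, 0, -0.3, -0.6, 0, 0, 0, 0, 0, -0.3, -0.2, 0.3, 0.2, 0, 0, 0, -0.3, 0, 0.5, 0.25, 0, 0, 0, -0.3, 0, 0.5, 0.3, 0, 0, 0, -0.3, 0, 0.3, 0.22, 0, 0, 0, -0.3, 0, 0, 0, 0, 0, 0, -0.3, 0, 0, 0, 0, 0, 0, -0.3])

```text
clock: 17.02
position: [0.5262, -0.2477, 0.1519]
ee_rot: [0.519, 0.48, 0.52, -0.48]
contact_force: [-0.8, -0.1, -0.9]
width: 0.0402
```

Run:
```python
from meas import *
plan([.529,-.252,.118],4.6,n=4)
stamp('top')
im=look('side','s6.png');look('wrist','w6.png')
cv2.imwrite('pics/s6c.png',cv2.resize(cv2.imread('pics/s6.png')[80:260,250:450],None,fx=3,fy=3))
```

```text
at [ 0.5262 -0.2477  0.1519] d [ 0.0028 -0.0043 -0.0339] F [-0.81 -0.14 -0.93] w 0.0402 t 17.02
0.141, 0.011, 0.019, -0.007, -0.004, 0.005
0.141, 0.01, 0.019, -0.007, -0.003, 0.005
0.142, 0.01, 0.019, -0.008, -0.004, 0.006
0.141, 0.011, 0.019, -0.007, -0.003, 0.005
end [ 0.529 -0.252  0.118] 4
blue 11 0.491 0.559 -0.275 -0.215
top stamp top [ 0.5224 -0.2425] [0.0903 0.0099] 42.9 11
pad [ 0.5105 -0.2509  0.0508] [ 0.5095 -0.2491  0.0498] [0.0154 0.0336 0.0121] 36
```

View pics/s6c.png

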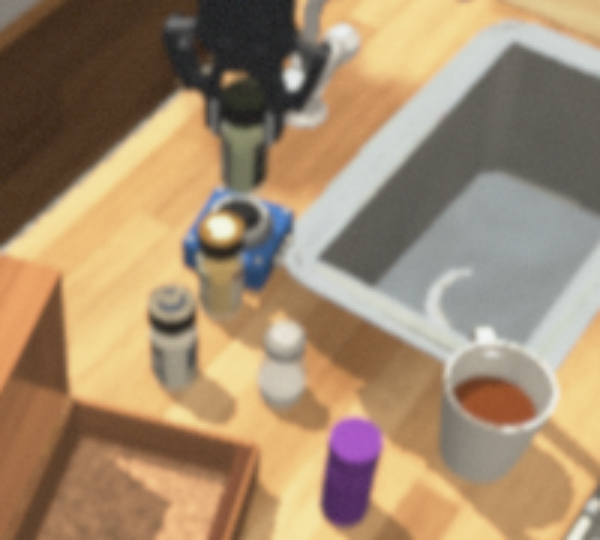

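View pics/w6.png

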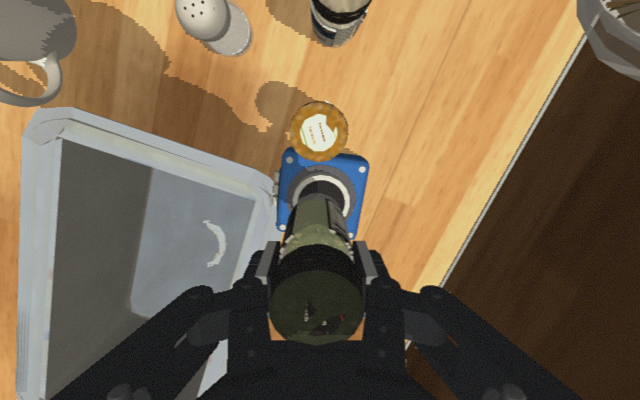

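carry_out(deltas=[0.16, 0.025, 0.035, 0, 0, 0, -0.3, 0.16, 0.02, 0.035, 0, 0, 0, -0.3, 0.16, 0, 0, 0, 0, 0, -0.3, 0.16, 0, 0, 0, 0, 0, -0.3, 0, 0, 0, 0, 0, 0, -0.3, 0, 0, 0, 0, 0, 0, -0.3], newtons=70)

```text
clock: 17.92
position: [0.5305, -0.2524, 0.1138]
ee_rot: [0.519, 0.48, 0.519, -0.48]
contact_force: [0.0, 0.0, -0.8]
width: 0.0395
```

Run:
```python
from meas import *
plan([.529,-.252,.1],4.6)
```

```text
at [ 0.5305 -0.2524  0.1138] d [-0.0015  0.0004 -0.0138] F [ 0.    0.04 -0.81] w 0.0395 t 17.93
0.23, -0.025, -0.008, -0.027, 0.003, -0.003
end [ 0.529 -0.252  0.1  ] 1
```

carry_out(deltas=[0.05, -0.015, 0, 0, 0, 0, -0.3, 0.05, 0, 0, 0, 0, 0, -0.3, 0.05, 0, 0, 0, 0, 0, -0.3, 0, 0, 0, 0, 0, 0, -0.3])

```text
clock: 18.42
position: [0.5295, -0.2524, 0.105]
ee_rot: [0.519, 0.48, 0.519, -0.48]
contact_force: [-1.1, -0.2, 3.6]
width: 0.0397
```

carry_out(deltas=[0.04, 0, 0, 0, 0, 0, -0.3, 0.04, 0, 0, 0, 0, 0, -0.3, 0, 0, 0, 0, 0, 0, -0.3])

```text
clock: 18.8
position: [0.5296, -0.2525, 0.1004]
ee_rot: [0.519, 0.48, 0.519, -0.48]
contact_force: [-2.2, 1.1, 6.5]
width: 0.0397
```

carry_out(deltas=[0.04, 0, 0, 0, 0, 0, -0.3, 0.03, 0, 0, 0, 0, 0, -0.3, 0, 0, 0, 0, 0, 0, -0.3])

```text
clock: 19.18
position: [0.5296, -0.2527, 0.0996]
ee_rot: [0.52, 0.48, 0.518, -0.48]
contact_force: [-5.8, 3.0, 24.2]
width: 0.0395
```

carry_out(deltas=[-0.015, 0, 0, 0, 0, 0, -0.3, 0, 0, 0, 0, 0, 0, -0.3, 0, 0, 0, 0, 0, 0, -0.3, 0, 0, 0, 0, 0, 0, -0.3, 0, 0, 0, 0, 0, 0, -0.3])

```text
clock: 19.8
position: [0.5297, -0.2526, 0.0996]
ee_rot: [0.52, 0.48, 0.519, -0.48]
contact_force: [-3.9, 2.5, 18.8]
width: 0.0393
```

Run:
```python
from meas import *
im=look('side','s7.png')
cv2.imwrite('pics/s7c.png',cv2.resize(cv2.imread('pics/s7.png')[80:230,250:400],None,fx=4,fy=4))
```

```text
(no output)
```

View pics/s7c.png

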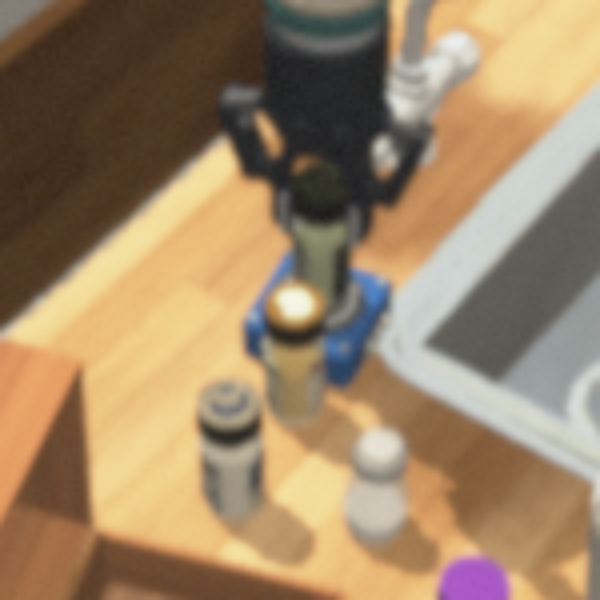

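carry_out(deltas=[0, 0, 0, 0, 0, 0, -0.3, 0, 0, 0, 0, 0, 0, -0.3, 0, 0, 0, 0, 0, 0, -0.3, 0, 0, 0, 0, 0, 0, -0.3, 0, 0, 0, 0, 0, 0, -0.3])

```text
clock: 20.48
position: [0.5296, -0.2526, 0.0996]
ee_rot: [0.52, 0.48, 0.518, -0.48]
contact_force: [-3.6, 2.0, 18.6]
width: 0.0393
```

carry_out(deltas=[-0.2, 0, 0, 0, 0, 0, -0.3, -0.4, 0, 0, 0, 0, 0, -0.3, -0.7, 0, 0, 0, 0, 0, -0.3, -0.7, -0.3, 0, 0, 0, 0, -0.3, 0, -0.6, -0.3, 0, 0, 0, -0.3, 0, -0.6, -0.7, 0, 0, 0, -0.3, 0, -0.1, -0.9, 0, 0, 0, -0.3])

```text
clock: 21.35
position: [0.4227, -0.1456, 0.216]
ee_rot: [0.518, 0.481, 0.519, -0.481]
contact_force: [0.7, 0.8, -0.7]
width: 0.0395
```

Run:
```python
from meas import *
plan([.4744,.1701,.18],4.6,n=6)
stamp('top')
```

```text
at [ 0.4227 -0.1456  0.216 ] d [ 0.0517  0.3157 -0.036 ] F [ 0.68  0.83 -0.69] w 0.0395 t 21.35
0.1, 0.209, -0.864, -0.013, -0.001, 0.003
0.1, 0.21, -0.863, -0.013, -0.001, 0.002
0.1, 0.211, -0.863, -0.013, -0.001, 0.003
0.1, 0.211, -0.863, -0.013, -0.001, 0.002
0.1, 0.212, -0.863, -0.012, -0.001, 0.003
0.1, 0.213, -0.863, -0.013, -0, 0.002
end [0.4744 0.1701 0.18  ] 6Traceback (most recent call last):
  File "<stdin>", line 3, in <module>
  File "meas.py", line 23, in stamp
    print('blue',b.sum(),X[b].min().round(3),X[b].max().round(3),Y[b].min().round(3),Y[b].max().round(3))
                         ~~~~~~~~^^
    return umr_minimum(a, axis, None, out, keepdims, initial, where)
ValueError: zero-size array to reduction operation minimum which has no identity
```

carry_out(deltas=[0, 0.21, -0.8, 0, 0, 0, -0.3, 0, 0.21, -0.86, 0, 0, 0, -0.3, 0.1, 0.21, -0.86, 0, 0, 0, -0.3, 0.1, 0.21, -0.86, 0, 0, 0, -0.3, 0.2, 0.21, -0.86, 0, 0, 0, -0.3, 0.2, 0.21, -0.8, 0, 0, 0, -0.3, 0, 0, -0.14, 0, 0, 0, -0.3, 0, 0, 0, 0, 0, 0, -0.3, 0, 0, 0, 0, 0, 0, -0.3])

```text
clock: 22.52
position: [0.476, 0.1684, 0.1807]
ee_rot: [0.519, 0.48, 0.519, -0.48]
contact_force: [0.1, -0.2, -0.3]
width: 0.0394
```

Run:
```python
from meas import *
plan([.4744,.1701,.0625],4.6,n=6)
stamp('top')
look('wrist','w8.png');look('side','s8.png')
```

```text
at [0.476  0.1684 0.1807] d [-0.0016  0.0017 -0.1182] F [ 0.15 -0.24 -0.3 ] w 0.0394 t 22.52
0.328, -0.004, -0.005, -0.007, 0.002, -0
0.328, -0.004, -0.005, -0.007, 0.002, -0
0.328, -0.004, -0.005, -0.007, 0.002, -0.001
0.329, -0.004, -0.006, -0.007, 0.002, -0
0.328, -0.004, -0.005, -0.007, 0.001, -0.001
0.329, -0.004, -0.006, -0.008, 0.002, -0
end [0.4744 0.1701 0.0625] 6
blue 87 0.491 0.565 -0.287 -0.211
top stamp top [ 0.5281 -0.2499] [0.074  0.0737] 89.2 85
pad [ 0.5297 -0.2488  0.0505] [ 0.5293 -0.2505  0.0502] [0.0534 0.0585 0.0127] 239
```

View pics/w8.png

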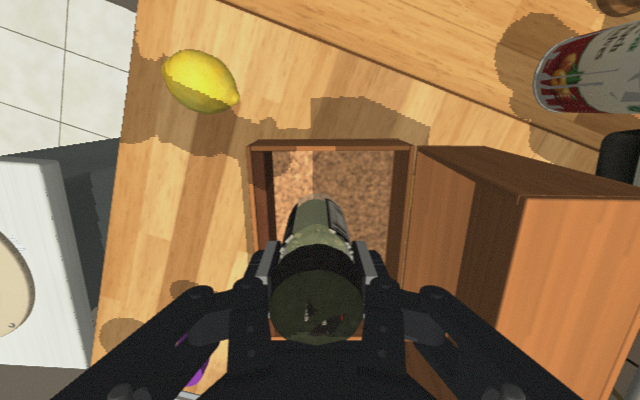

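View pics/s8.png

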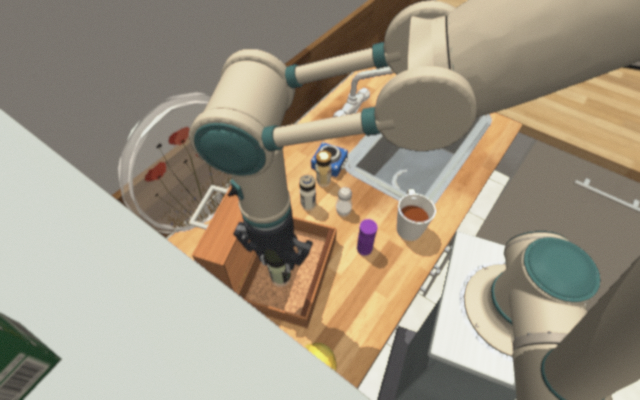

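carry_out(deltas=[0.3, -0.01, -0.01, 0, 0, 0, -0.3, 0.5, -0.01, -0.02, 0, 0, 0, -0.3, 0.5, 0, 0, 0, 0, 0, -0.3, 0.4, 0, 0, 0, 0, 0, -0.3, 0.17, 0, 0, 0, 0, 0, -0.3, 0, 0, 0, 0, 0, 0, -0.3])

```text
clock: 23.42
position: [0.4745, 0.1708, 0.0682]
ee_rot: [0.519, 0.48, 0.519, -0.48]
contact_force: [0.2, 0.3, -0.7]
width: 0.0393
```

carry_out(deltas=[0.03, 0, 0, 0, 0, 0, -0.3, 0.03, 0, 0, 0, 0, 0, -0.3, 0, 0, 0, 0, 0, 0, -0.3])

```text
clock: 23.8
position: [0.4747, 0.1713, 0.0652]
ee_rot: [0.519, 0.48, 0.519, -0.48]
contact_force: [0.0, -0.4, 0.0]
width: 0.0393
```

carry_out(deltas=[0.03, 0, 0, 0, 0, 0, -0.3, 0.02, 0, 0, 0, 0, 0, -0.3, 0, 0, 0, 0, 0, 0, -0.3])

```text
clock: 24.18
position: [0.4747, 0.1714, 0.0628]
ee_rot: [0.519, 0.48, 0.519, -0.48]
contact_force: [-1.5, -0.5, 7.1]
width: 0.0395
```

carry_out(deltas=[-0.01, 0, 0, 0, 0, 0, 0.05, 0, 0, 0, 0, 0, 0, 0.3, 0, 0, 0, 0, 0, 0, 0.35, -0.3, 0, 0, 0, 0, 0, 0.35, -0.6, 0, 0, 0, 0, 0, 0.35, -0.7, 0, 0, 0, 0, 0, 0.35, -0.7, 0, 0, 0, 0, 0, 0.35, 0, 0, 0.8, 0, 0, 0, 0.45, 0, 0, 0.9, 0, 0, 0, 0.45, 0, 0, 0.8, 0, 0, 0, 0.45])

```text
clock: 25.42
position: [0.4862, 0.0202, 0.2005]
ee_rot: [0.52, 0.48, 0.519, -0.48]
contact_force: [1.1, 0.3, -0.1]
width: 0.062
```

Run:
```python
from meas import *
meas();stamp('top')
plan([.521,-.182,.17],4.6,n=6)
cv2.imwrite('pics/tc.png',cv2.resize(cv2.imread('pics/top_m.png')[120:280,210:420],None,fx=3.5,fy=3.5))
```

```text
top blob [343. 178.] 153 mid [ 0.528 -0.093  0.102] [0.038 0.038 0.019] rgb [123. 113.  97.]
top blob [373. 180.] 156 mid [ 0.521 -0.182  0.1  ] [0.039 0.038 0.019] rgb [155.  124.   85.5]
top blob [250. 197.] 76 mid [0.474 0.18  0.108] [0.038 0.021 0.014] rgb [57. 55. 42.]
top blob [322. 239.] 84 mid [ 0.352 -0.03   0.105] [0.037 0.023 0.013] rgb [129.   72.  145.5]
top stamp [array([ 0.531, -0.23 ]), array([0.123, 0.085]), np.float64(84.842)] 705
  pad [ 0.5281 -0.2257  0.0523] [0.055  0.1161 0.0145] 244
side blob [327. 157.] 82 mid [ 0.516 -0.184  0.098] [0.027 0.034 0.014] rgb [186.  153.5 105. ]
side blob [306. 184.] 152 mid [ 0.53  -0.085  0.099] [0.039 0.028 0.017] rgb [135.5 125.  114. ]
side blob [264. 201.] 106 mid [ 0.602 -0.     0.103] [0.042 0.008 0.026] rgb [100.  69.  47.]
side blob [368. 228.] 277 mid [ 0.352 -0.02   0.099] [0.04  0.04  0.017] rgb [161.  84. 181.]
side blob [282. 284.] 367 mid [0.475 0.173 0.102] [0.041 0.041 0.024] rgb [67. 68. 52.]
blue 80 0.491 0.565 -0.287 -0.21
top stamp top [ 0.5284 -0.2485] [0.0754 0.0737] 87.9 80
pad [ 0.5293 -0.2483  0.0501] [ 0.5292 -0.2502  0.0503] [0.0529 0.0584 0.0114] 240
at [0.4864 0.0199 0.2002] d [ 0.0346 -0.2019 -0.0302] F [-0.41  1.1  -0.44] w 0.0621 t 25.57
0.084, 0.054, 0.566, -0.014, 0, 0.001
0.084, 0.054, 0.566, -0.015, 0, 0.001
0.084, 0.053, 0.567, -0.014, 0, 0
0.084, 0.053, 0.567, -0.015, 0.001, 0.001
0.084, 0.052, 0.566, -0.014, 0, 0
0.084, 0.052, 0.567, -0.015, 0.001, 0.001
end [ 0.521 -0.182  0.17 ] 6
```

View pics/tc.png

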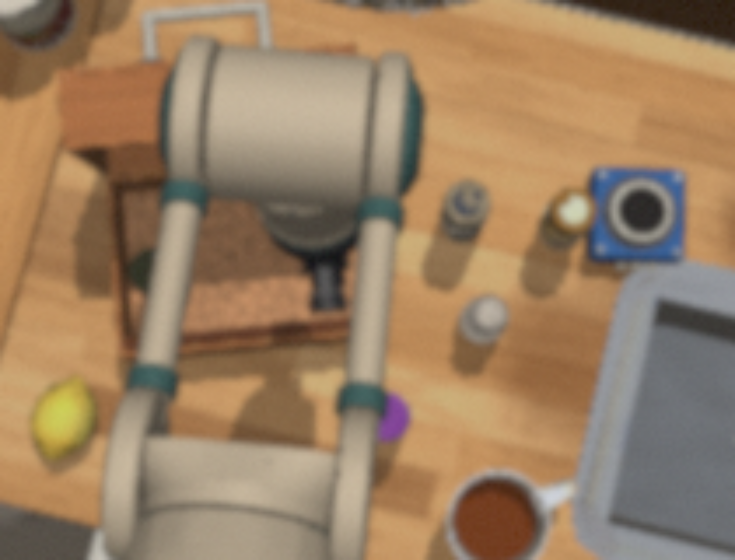

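View pics/side_m.png

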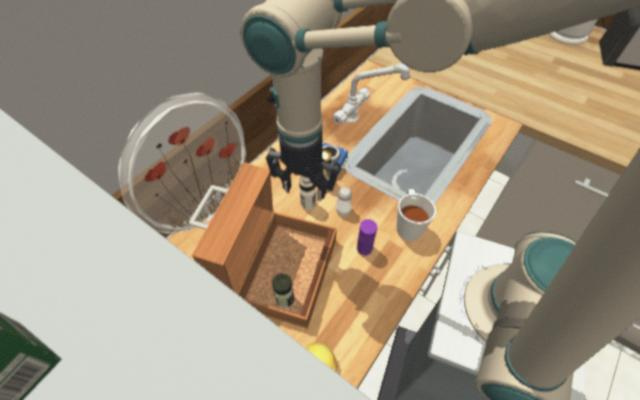

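Green stands in the chest (side px (282,284)) and the stamp is unmoved. Next is red, the brown cap at top px (373,180).

carry_out(deltas=[0, 0.05, 0.57, 0, 0, 0, 0.45, 0, 0.05, 0.57, 0, 0, 0, 0.45, 0, 0.05, 0.57, 0, 0, 0, 0.45, 0.1, 0.05, 0.57, 0, 0, 0, 0.45, 0.2, 0.05, 0.57, 0, 0, 0, 0.45, 0.2, 0.05, 0.55, 0, 0, 0, 0.45, 0, 0, 0, 0, 0, 0, 0.45, 0, 0, 0, 0, 0, 0, 0.45])

```text
clock: 26.58
position: [0.5202, -0.1788, 0.1702]
ee_rot: [0.519, 0.48, 0.52, -0.48]
contact_force: [-0.5, -0.3, 0.1]
width: 0.0621
```

Run:
```python
from meas import *
plan([.521,-.182,.056],4.6,n=5)
look('wrist','w9.png')
```

```text
at [ 0.5202 -0.1788  0.1702] d [ 0.0008 -0.0032 -0.1142] F [-0.51 -0.29  0.14] w 0.0621 t 26.57
0.381, 0.002, 0.011, -0.004, -0.004, 0.002
0.381, 0.002, 0.011, -0.004, -0.004, 0.001
0.38, 0.002, 0.011, -0.003, -0.004, 0.002
0.381, 0.002, 0.011, -0.004, -0.003, 0.001
0.38, 0.002, 0.011, -0.003, -0.004, 0.002
end [ 0.521 -0.182  0.056] 5
```

View pics/w9.png

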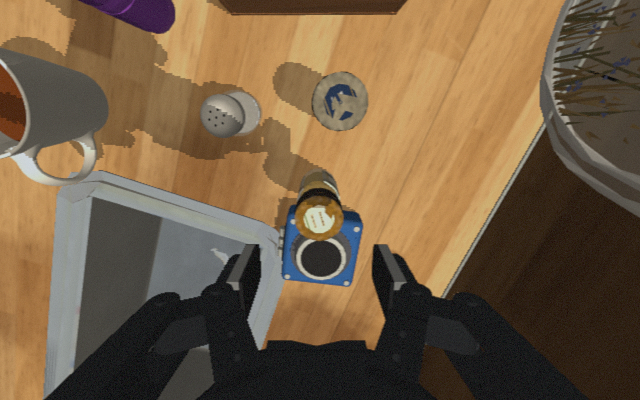

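The brown printed cap is at (320,215), centred between the fingers.

carry_out(deltas=[0.48, 0, 0.03, 0, 0, 0, 0.45, 0.48, 0.01, 0.02, 0, 0, 0, 0.45, 0.48, 0, 0, 0, 0, 0, 0.45, 0.46, 0, 0, 0, 0, 0, 0.45, 0, 0, 0, 0, 0, 0, 0.45])

```text
clock: 27.25
position: [0.5196, -0.1812, 0.0552]
ee_rot: [0.518, 0.479, 0.521, -0.48]
contact_force: [-0.1, -0.9, -0.0]
width: 0.0619
```

carry_out(deltas=[0, 0, 0, 0, 0, 0, 0.1, 0, 0, 0, 0, 0, 0, 0, 0, 0, 0, 0, 0, 0, -0.3, 0, 0, 0, 0, 0, 0, -0.3, 0, 0, 0, 0, 0, 0, -0.3], newtons=50)

```text
clock: 27.88
position: [0.5222, -0.1836, 0.0581]
ee_rot: [0.52, 0.481, 0.518, -0.48]
contact_force: [0.3, 0.6, 6.8]
width: 0.0398
```

carry_out(deltas=[-0.3, 0, 0, 0, 0, 0, -0.3, -0.5, 0, 0, 0, 0, 0, -0.3, -0.6, 0, 0, 0, 0, 0, -0.3, -0.15, 0, 0.3, 0, 0, 0, -0.3, 0, 0, 0.4, 0, 0, 0, -0.3, 0, 0.1, 0.4, 0, 0, 0, -0.3, 0, 0, 0.05, 0, 0, 0, -0.3, 0, 0, 0, 0, 0, 0, -0.3, 0, 0, 0, 0, 0, 0, -0.3], newtons=70)

```text
clock: 29.0
position: [0.5319, -0.2509, 0.1488]
ee_rot: [0.519, 0.48, 0.52, -0.48]
contact_force: [-0.3, -0.3, -1.6]
width: 0.0396
```

Run:
```python
from meas import *
plan([.529,-.251,.113],4.6,n=4)
look('wrist','w10.png')
im=look('side','s10.png')
cv2.imwrite('pics/s10c.png',cv2.resize(cv2.imread('pics/s10.png')[80:230,250:400],None,fx=4,fy=4))
stamp('top');stamp('side')
```

```text
at [ 0.5319 -0.2509  0.1488] d [-0.0029 -0.0001 -0.0358] F [-0.32 -0.28 -1.58] w 0.0396 t 29.0
0.149, -0.012, -0, -0.006, -0.004, 0.004
0.149, -0.012, -0, -0.006, -0.005, 0.004
0.149, -0.012, -0.001, -0.007, -0.004, 0.005
0.15, -0.013, -0, -0.006, -0.005, 0.004
end [ 0.529 -0.251  0.113] 4
blue 2 0.5 0.501 -0.279 -0.275
top stamp top [ 0.5005 -0.2769] [0.0039 0.    ] 97.3 2
pad [ 0.5091 -0.2591  0.0495] [ 0.5115 -0.2583  0.0495] [0.0186 0.022  0.0098] 34
blue 188 0.49 0.567 -0.275 -0.204
side stamp top [ 0.529  -0.2414] [0.0704 0.0749] 87.3 95
pad [ 0.5292 -0.247   0.0483] [ 0.5298 -0.2461  0.0483] [0.0526 0.051  0.0085] 223
```

View pics/w10.png

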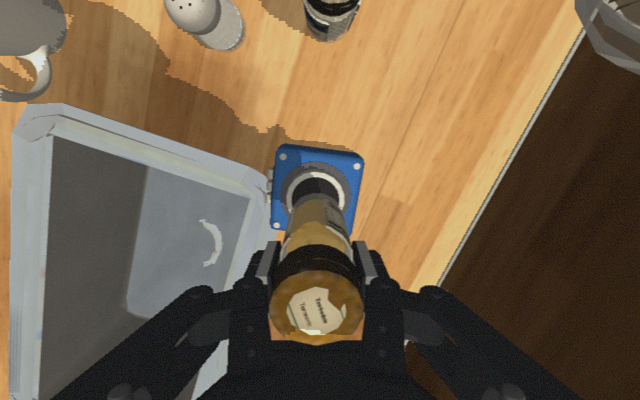

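View pics/s10c.png

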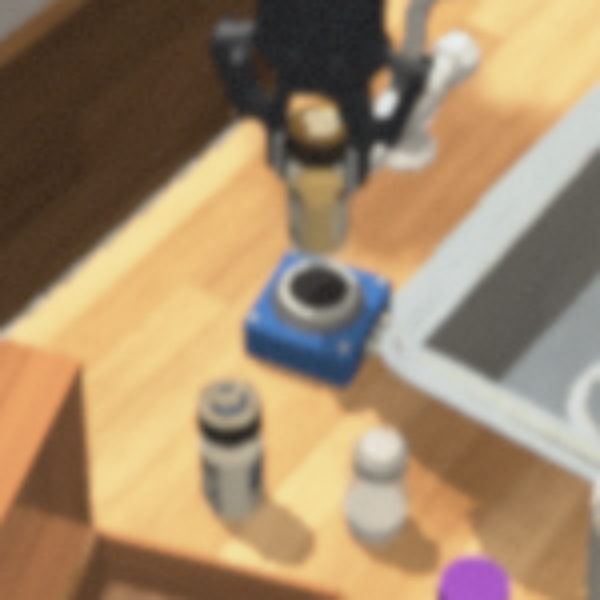

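Red is held upright above the unmoved stamp.

carry_out(deltas=[0.16, -0.025, 0, 0, 0, 0, -0.3, 0.16, -0.02, 0, 0, 0, 0, -0.3, 0.16, 0, 0, 0, 0, 0, -0.3, 0.1, 0, 0, 0, 0, 0, -0.3, 0, 0, 0, 0, 0, 0, -0.3, 0, 0, 0, 0, 0, 0, -0.3])

```text
clock: 29.95
position: [0.53, -0.2519, 0.1148]
ee_rot: [0.519, 0.48, 0.519, -0.48]
contact_force: [0.2, 0.5, -1.4]
width: 0.0394
```

carry_out(deltas=[0.06, 0, 0, 0, 0, 0, -0.3, 0.05, 0, 0, 0, 0, 0, -0.3, 0.05, 0, 0, 0, 0, 0, -0.3, 0.04, 0, 0, 0, 0, 0, -0.3, 0, 0, 0, 0, 0, 0, -0.3])

```text
clock: 30.58
position: [0.5298, -0.2518, 0.103]
ee_rot: [0.519, 0.48, 0.519, -0.48]
contact_force: [-0.7, 0.7, 4.5]
width: 0.0393
```

carry_out(deltas=[0.04, 0, 0, 0, 0, 0, -0.3, 0.03, 0, 0, 0, 0, 0, -0.3, 0.015, 0, 0, 0, 0, 0, -0.3, 0, 0, 0, 0, 0, 0, -0.3])

```text
clock: 31.08
position: [0.5299, -0.2519, 0.0999]
ee_rot: [0.52, 0.48, 0.519, -0.48]
contact_force: [-3.1, 2.3, 15.9]
width: 0.0398
```

carry_out(deltas=[0, 0, 0, 0, 0, 0, -0.3, 0, 0, 0, 0, 0, 0, -0.3, 0, 0, 0, 0, 0, 0, -0.3, 0, 0, 0, 0, 0, 0, -0.3, 0, 0, 0, 0, 0, 0, -0.3, 0, 0, 0, 0, 0, 0, -0.3, 0, 0, 0, 0, 0, 0, -0.3, 0, 0, 0, 0, 0, 0, -0.3, 0, 0, 0, 0, 0, 0, -0.3, 0, 0, 0, 0, 0, 0, -0.3])

```text
clock: 32.33
position: [0.5299, -0.2519, 0.0999]
ee_rot: [0.52, 0.48, 0.519, -0.48]
contact_force: [-3.5, 2.0, 14.8]
width: 0.0393
```

carry_out(deltas=[-0.2, 0, 0, 0, 0, 0, -0.3, -0.4, 0, 0, 0, 0, 0, -0.3, -0.7, 0, 0, 0, 0, 0, -0.3, -0.7, -0.3, 0, 0, 0, 0, -0.3, 0, -0.6, -0.3, 0, 0, 0, -0.3, 0, -0.6, -0.7, 0, 0, 0, -0.3, 0, -0.1, -0.9, 0, 0, 0, -0.3])

```text
clock: 33.2
position: [0.4228, -0.145, 0.2168]
ee_rot: [0.518, 0.481, 0.519, -0.481]
contact_force: [1.2, -0.1, -1.2]
width: 0.0394
```

Run:
```python
from meas import *
plan([.480,.1003,.18],4.6,n=6)
```

```text
at [ 0.4228 -0.145   0.2168] d [ 0.0572  0.2453 -0.0368] F [ 1.21 -0.15 -1.17] w 0.0394 t 33.2
0.102, 0.21, -0.667, -0.013, -0.001, 0.003
0.102, 0.21, -0.667, -0.013, -0.001, 0.003
0.102, 0.211, -0.667, -0.013, -0.001, 0.004
0.102, 0.211, -0.667, -0.013, -0.002, 0.003
0.103, 0.212, -0.667, -0.013, -0.001, 0.004
0.102, 0.212, -0.667, -0.013, -0.002, 0.003
end [0.48   0.1003 0.18  ] 6
```

carry_out(deltas=[0, 0.21, -0.65, 0, 0, 0, -0.3, 0, 0.21, -0.68, 0, 0, 0, -0.3, 0.1, 0.21, -0.68, 0, 0, 0, -0.3, 0.1, 0.21, -0.68, 0, 0, 0, -0.3, 0.2, 0.21, -0.68, 0, 0, 0, -0.3, 0.2, 0.19, -0.64, 0, 0, 0, -0.3, 0, 0, -0.02, 0, 0, 0, -0.3, 0, 0, 0, 0, 0, 0, -0.3, 0, 0, 0, 0, 0, 0, -0.3])

```text
clock: 34.33
position: [0.4804, 0.1004, 0.1816]
ee_rot: [0.519, 0.48, 0.519, -0.48]
contact_force: [0.1, 0.5, -1.7]
width: 0.0397
```

Run:
```python
from meas import *
plan([.480,.1003,.068],4.6,n=4)
```

```text
at [0.4804 0.1004 0.1816] d [-4.000e-04 -1.000e-04 -1.136e-01] F [ 0.08  0.54 -1.67] w 0.0397 t 34.33
0.474, -0.002, -0, -0.011, 0.002, -0.001
0.473, -0.002, -0, -0.011, 0.002, -0.001
0.474, -0.001, -0, -0.011, 0.002, -0.001
0.473, -0.002, 0, -0.011, 0.001, -0.001
end [0.48   0.1003 0.068 ] 4
```

carry_out(deltas=[0.3, 0, 0, 0, 0, 0, -0.3, 0.5, 0, 0, 0, 0, 0, -0.3, 0.5, 0, 0, 0, 0, 0, -0.3, 0.4, 0, 0, 0, 0, 0, -0.3, 0.17, 0, 0, 0, 0, 0, -0.3, 0, 0, 0, 0, 0, 0, -0.3, 0.03, 0, 0, 0, 0, 0, -0.3, 0.03, 0, 0, 0, 0, 0, -0.3, 0, 0, 0, 0, 0, 0, -0.3])

```text
clock: 35.45
position: [0.4806, 0.1013, 0.0661]
ee_rot: [0.519, 0.48, 0.519, -0.48]
contact_force: [-0.4, 0.3, -2.4]
width: 0.0395
```

carry_out(deltas=[0.03, 0, 0, 0, 0, 0, -0.3, 0.02, 0, 0, 0, 0, 0, -0.3, 0, 0, 0, 0, 0, 0, -0.3])

```text
clock: 35.83
position: [0.4804, 0.1013, 0.0631]
ee_rot: [0.519, 0.48, 0.519, -0.48]
contact_force: [-1.2, -0.6, 3.3]
width: 0.0391
```

Contact. Releasing and backing off.

carry_out(deltas=[0, 0, 0, 0, 0, 0, 0.05, 0, 0, 0, 0, 0, 0, 0.3, 0, 0, 0, 0, 0, 0, 0.35, -0.3, 0, 0, 0, 0, 0, 0.35, -0.6, 0, 0, 0, 0, 0, 0.35, -0.7, 0, 0, 0, 0, 0, 0.35, -0.7, 0, 0, 0, 0, 0, 0.35, 0, 0, 0.8, 0, 0, 0, 0.45, 0, 0, 0.9, 0, 0, 0, 0.45, 0, 0, 0.8, 0, 0, 0, 0.45])

```text
clock: 37.08
position: [0.4921, -0.0498, 0.2009]
ee_rot: [0.52, 0.48, 0.519, -0.48]
contact_force: [0.3, 0.4, 0.3]
width: 0.0621
```

Run:
```python
from meas import *
meas();stamp('top')
plan([.529,-.093,.17],4.6,n=4)
cv2.imwrite('pics/sc.png',cv2.resize(cv2.imread('pics/side_m.png')[130:340,190:430],None,fx=3,fy=2.8))
look('wrist','w11.png')
```

```text
top blob [277. 196.] 157 mid [0.479 0.101 0.104] [0.038 0.04  0.022] rgb [150. 120.  81.]
top blob [253. 198.] 167 mid [0.473 0.171 0.104] [0.04  0.04  0.024] rgb [53. 53. 41.]
top blob [320. 238.] 119 mid [ 0.355 -0.023  0.101] [0.032 0.038 0.02 ] rgb [ 99.  61. 105.]
top stamp [array([ 0.529, -0.25 ]), array([0.084, 0.085]), np.float64(84.908)] 702
  pad [ 0.5305 -0.2508  0.0502] [0.0512 0.0534 0.0104] 236
side blob [307. 182.] 219 mid [ 0.53  -0.092  0.098] [0.038 0.042 0.016] rgb [152. 141. 121.]
side blob [264. 201.] 100 mid [ 0.602 -0.001  0.103] [0.042 0.007 0.025] rgb [99. 69. 47.]
side blob [368. 228.] 275 mid [ 0.352 -0.019  0.099] [0.039 0.04  0.018] rgb [109.  59. 124.]
side blob [293. 255.] 317 mid [0.481 0.104 0.101] [0.04  0.04  0.022] rgb [183. 137.  80.]
side blob [282. 284.] 362 mid [0.475 0.173 0.102] [0.04  0.041 0.023] rgb [67. 68. 51.]
blue 102 0.491 0.565 -0.288 -0.209
top stamp top [ 0.5283 -0.2486] [0.0757 0.0757] 86.7 99
pad [ 0.5313 -0.2499  0.0503] [ 0.5294 -0.2503  0.0501] [0.0572 0.056  0.0117] 239
at [ 0.4922 -0.0502  0.2005] d [ 0.0368 -0.0428 -0.0305] F [-0.21  0.59 -0.14] w 0.062 t 37.23
0.127, 0.14, 0.189, -0.021, 0.001, 0
0.127, 0.139, 0.19, -0.021, 0, 0.001
0.127, 0.139, 0.19, -0.021, 0.001, 0
0.127, 0.139, 0.19, -0.021, 0, 0.001
end [ 0.529 -0.093  0.17 ] 4
```

View pics/sc.png

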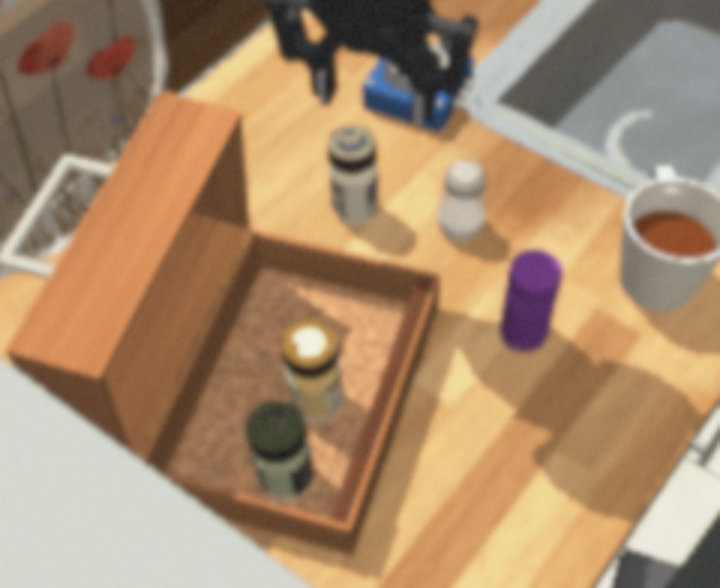

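View pics/w11.png

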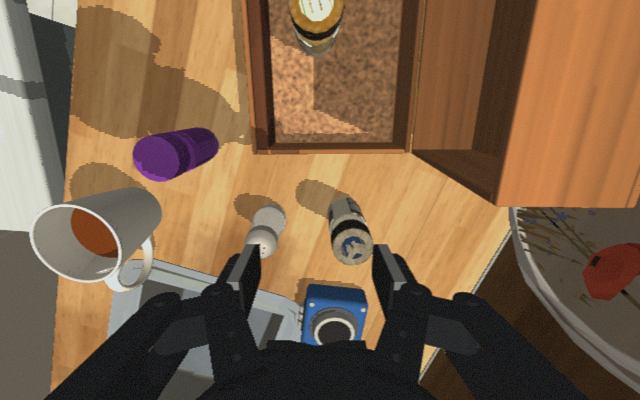

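Green and red stand upright in the chest. Blue (grey-blue cap, wrist px (355,245)) is next.

carry_out(deltas=[0, 0.2, 0.27, 0, 0, 0, 0.45, 0.1, 0.2, 0.27, 0, 0, 0, 0.45, 0.2, 0.15, 0.22, 0, 0, 0, 0.45, 0.2, 0, 0, 0, 0, 0, 0.45, 0, 0, 0, 0, 0, 0, 0.45, 0, 0, 0, 0, 0, 0, 0.45])

```text
clock: 38.02
position: [0.5282, -0.0907, 0.1705]
ee_rot: [0.519, 0.48, 0.52, -0.48]
contact_force: [0.2, -0.2, -0.3]
width: 0.0619
```

Run:
```python
from meas import *
plan([.529,-.093,.056],4.6,n=4)
look('wrist','w12.png')
```

```text
at [ 0.5282 -0.0907  0.1705] d [ 0.0008 -0.0023 -0.1145] F [ 0.18 -0.25 -0.31] w 0.0619 t 38.02
0.477, 0.003, 0.01, -0.006, -0.001, 0.002
0.477, 0.003, 0.01, -0.006, -0.001, 0.002
0.477, 0.003, 0.01, -0.006, -0.001, 0.002
0.478, 0.003, 0.01, -0.005, -0.002, 0.003
end [ 0.529 -0.093  0.056] 4
```

View pics/w12.png

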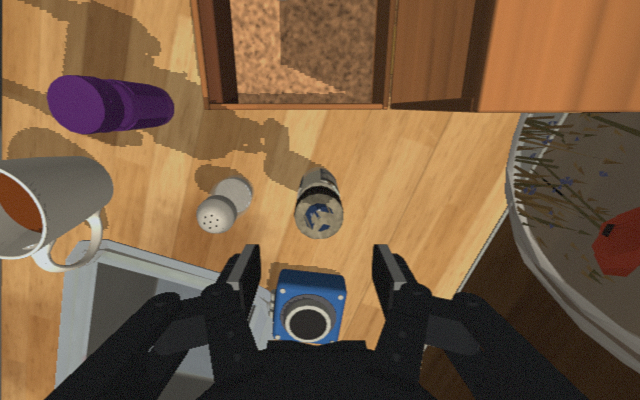

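carry_out(deltas=[0.48, 0, 0.02, 0, 0, 0, 0.45, 0.48, 0.01, 0.02, 0, 0, 0, 0.45, 0.48, 0, 0, 0, 0, 0, 0.45, 0.46, 0, 0, 0, 0, 0, 0.45, 0, 0, 0, 0, 0, 0, 0.45])

```text
clock: 38.7
position: [0.5278, -0.0928, 0.0555]
ee_rot: [0.518, 0.479, 0.52, -0.481]
contact_force: [-0.9, 0.1, 0.3]
width: 0.0621
```

carry_out(deltas=[0, 0, 0, 0, 0, 0, 0.1, 0, 0, 0, 0, 0, 0, 0, 0, 0, 0, 0, 0, 0, -0.3, 0, 0, 0, 0, 0, 0, -0.3, 0, 0, 0, 0, 0, 0, -0.3], newtons=50)

```text
clock: 39.33
position: [0.5305, -0.0938, 0.0583]
ee_rot: [0.52, 0.481, 0.518, -0.48]
contact_force: [-0.3, 1.2, 7.0]
width: 0.0401
```

carry_out(deltas=[-0.3, 0, 0, 0, 0, 0, -0.3, -0.5, 0, 0, 0, 0, 0, -0.3, -0.6, 0, 0, 0, 0, 0, -0.3, -0.15, 0.05, 0.5, 0, 0, 0, -0.3, 0, 0.05, 0.8, 0, 0, 0, -0.3, 0, 0.05, 0.8, 0, 0, 0, -0.3, 0, 0.05, 0.5, 0, 0, 0, -0.3, 0, 0, 0, 0, 0, 0, -0.3, 0, 0, 0, 0, 0, 0, -0.3], newtons=70)

```text
clock: 40.45
position: [0.5529, -0.2474, 0.1494]
ee_rot: [0.519, 0.48, 0.52, -0.48]
contact_force: [0.3, -0.9, -1.3]
width: 0.0397
```

Run:
```python
from meas import *
plan([.529,-.2505,.115],4.6,n=4)
look('wrist','w13.png')
im=look('side','s13.png')
cv2.imwrite('pics/s13c.png',cv2.resize(cv2.imread('pics/s13.png')[80:230,250:400],None,fx=4,fy=4))
stamp('side')
```

```text
at [ 0.5529 -0.2474  0.1494] d [-0.0239 -0.0031 -0.0344] F [ 0.26 -0.87 -1.31] w 0.0397 t 40.45
0.144, -0.1, 0.005, -0.008, -0.004, 0.003
0.143, -0.1, 0.005, -0.008, -0.005, 0.003
0.144, -0.101, 0.006, -0.008, -0.004, 0.003
0.143, -0.101, 0.005, -0.008, -0.005, 0.003
end [ 0.529  -0.2505  0.115 ] 4
blue 180 0.49 0.566 -0.28 -0.203
side stamp top [ 0.5286 -0.2436] [0.0744 0.0744] 87.3 100
pad [ 0.5306 -0.2484  0.0479] [ 0.5301 -0.2466  0.0484] [0.0516 0.054  0.0077] 225
```

View pics/w13.png

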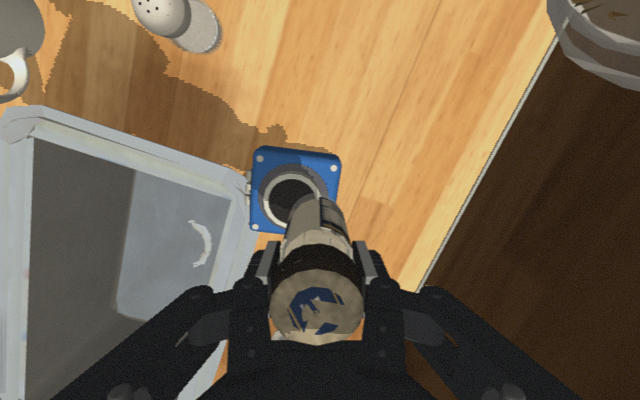

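View pics/s13c.png

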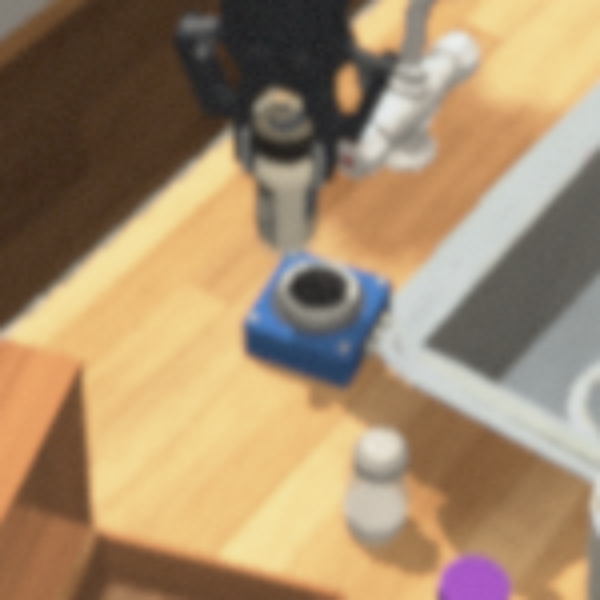

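carry_out(deltas=[0, -0.2, 0.015, 0, 0, 0, -0.3, 0, -0.2, 0.01, 0, 0, 0, -0.3, 0.16, 0, 0, 0, 0, 0, -0.3, 0.16, 0, 0, 0, 0, 0, -0.3, 0.16, 0, 0, 0, 0, 0, -0.3, 0.09, 0, 0, 0, 0, 0, -0.3, 0, 0, 0, 0, 0, 0, -0.3, 0, 0, 0, 0, 0, 0, -0.3])

```text
clock: 41.6
position: [0.53, -0.2516, 0.1157]
ee_rot: [0.519, 0.48, 0.519, -0.48]
contact_force: [0.7, 0.3, -0.9]
width: 0.0395
```

Run:
```python
from meas import *
plan([.5293,-.2515,.1],4.6,n=4)
```

```text
at [ 0.53   -0.2516  0.1157] d [-0.0007  0.0001 -0.0157] F [ 0.72  0.34 -0.95] w 0.0395 t 41.6
0.065, -0.003, -0.001, -0.007, 0.001, -0.001
0.065, -0.003, -0, -0.007, 0.001, -0.002
0.065, -0.003, -0.001, -0.006, 0.002, -0.001
0.066, -0.002, -0, -0.007, 0.001, -0.002
end [ 0.5293 -0.2515  0.1   ] 4
```

carry_out(deltas=[0.06, 0, 0, 0, 0, 0, -0.3, 0.06, 0, 0, 0, 0, 0, -0.3, 0.05, 0, 0, 0, 0, 0, -0.3, 0.04, 0, 0, 0, 0, 0, -0.3, 0, 0, 0, 0, 0, 0, -0.3])

```text
clock: 42.22
position: [0.5298, -0.2515, 0.1033]
ee_rot: [0.519, 0.48, 0.519, -0.48]
contact_force: [-1.7, 1.0, 4.4]
width: 0.0394
```

carry_out(deltas=[0.04, 0, 0, 0, 0, 0, -0.3, 0.03, 0, 0, 0, 0, 0, -0.3, 0.015, 0, 0, 0, 0, 0, -0.3, 0, 0, 0, 0, 0, 0, -0.3])

```text
clock: 42.72
position: [0.5298, -0.2516, 0.1003]
ee_rot: [0.52, 0.48, 0.519, -0.48]
contact_force: [-4.1, 2.8, 15.1]
width: 0.0396
```

carry_out(deltas=[0.005, 0, 0, 0, 0, 0, -0.3, 0, 0, 0, 0, 0, 0, -0.3, 0, 0, 0, 0, 0, 0, -0.3, 0, 0, 0, 0, 0, 0, -0.3, 0, 0, 0, 0, 0, 0, -0.3, 0, 0, 0, 0, 0, 0, -0.3, 0, 0, 0, 0, 0, 0, -0.3, 0, 0, 0, 0, 0, 0, -0.3, 0, 0, 0, 0, 0, 0, -0.3, 0, 0, 0, 0, 0, 0, -0.3])

```text
clock: 43.98
position: [0.5298, -0.2516, 0.1003]
ee_rot: [0.52, 0.48, 0.519, -0.48]
contact_force: [-4.4, 1.6, 15.9]
width: 0.0391
```

carry_out(deltas=[-0.2, 0, 0, 0, 0, 0, -0.3, -0.4, 0, 0, 0, 0, 0, -0.3, -0.7, 0, 0, 0, 0, 0, -0.3, -0.7, -0.3, 0, 0, 0, 0, -0.3, 0, -0.6, -0.3, 0, 0, 0, -0.3, 0, -0.6, -0.7, 0, 0, 0, -0.3, 0, -0.1, -0.9, 0, 0, 0, -0.3])

```text
clock: 44.85
position: [0.4227, -0.1446, 0.2169]
ee_rot: [0.518, 0.481, 0.519, -0.481]
contact_force: [1.2, 0.6, -1.0]
width: 0.0399
```

Run:
```python
from meas import *
plan([.4857,.0305,.18],4.6,n=5)
```

```text
at [ 0.4227 -0.1446  0.2169] d [ 0.063   0.1751 -0.0369] F [ 1.19  0.65 -0.99] w 0.0399 t 44.85
0.123, 0.253, -0.566, -0.015, -0.001, 0.004
0.123, 0.254, -0.566, -0.015, -0.001, 0.004
0.123, 0.254, -0.566, -0.016, -0.002, 0.004
0.123, 0.255, -0.566, -0.015, -0.001, 0.004
0.123, 0.256, -0.566, -0.016, -0.002, 0.004
end [0.4857 0.0305 0.18  ] 5
```

carry_out(deltas=[0, 0.2, -0.55, 0, 0, 0, -0.3, 0, 0.26, -0.58, 0, 0, 0, -0.3, 0.1, 0.26, -0.58, 0, 0, 0, -0.3, 0.2, 0.26, -0.57, 0, 0, 0, -0.3, 0.3, 0.27, -0.52, 0, 0, 0, -0.3, 0, 0, -0.02, 0, 0, 0, -0.3, 0, 0, 0, 0, 0, 0, -0.3, 0, 0, 0, 0, 0, 0, -0.3])

```text
clock: 45.85
position: [0.4866, 0.0284, 0.1819]
ee_rot: [0.519, 0.48, 0.519, -0.48]
contact_force: [-0.4, 0.6, -0.6]
width: 0.0397
```

Run:
```python
from meas import *
plan([.4857,.0305,.068],4.6,n=4)
```

```text
at [0.4866 0.0284 0.1819] d [-0.0009  0.0021 -0.1139] F [-0.43  0.6  -0.6 ] w 0.0397 t 45.85
0.474, -0.003, -0.01, -0.011, 0.002, -0.002
0.475, -0.004, -0.009, -0.011, 0.002, -0.002
0.474, -0.003, -0.009, -0.011, 0.003, -0.003
0.475, -0.003, -0.01, -0.01, 0.002, -0.002
end [0.4857 0.0305 0.068 ] 4
```

carry_out(deltas=[0.3, -0.01, -0.02, 0, 0, 0, -0.3, 0.5, 0, 0, 0, 0, 0, -0.3, 0.5, 0, 0, 0, 0, 0, -0.3, 0.4, 0, 0, 0, 0, 0, -0.3, 0.18, 0, 0, 0, 0, 0, -0.3, 0, 0, 0, 0, 0, 0, -0.3, 0.03, 0, 0, 0, 0, 0, -0.3, 0.03, 0, 0, 0, 0, 0, -0.3, 0, 0, 0, 0, 0, 0, -0.3])

```text
clock: 46.98
position: [0.4861, 0.0304, 0.0655]
ee_rot: [0.519, 0.48, 0.519, -0.48]
contact_force: [0.1, -0.6, -0.5]
width: 0.0398
```

carry_out(deltas=[0.03, 0, 0, 0, 0, 0, -0.3, 0.02, 0, 0, 0, 0, 0, -0.3, 0, 0, 0, 0, 0, 0, -0.3])

```text
clock: 47.35
position: [0.4862, 0.0305, 0.0634]
ee_rot: [0.52, 0.48, 0.519, -0.48]
contact_force: [-2.4, 0.1, 9.3]
width: 0.039
```

carry_out(deltas=[-0.01, 0, 0, 0, 0, 0, 0.05, 0, 0, 0, 0, 0, 0, 0.3, 0, 0, 0, 0, 0, 0, 0.35, -0.3, 0, 0, 0, 0, 0, 0.35, -0.6, 0, 0, 0, 0, 0, 0.35, -0.9, 0, 0, 0, 0, 0, 0.2, -0.9, 0, 0, 0, 0, 0, 0, -0.9, -0.2, 0, 0, 0, 0, -0.2, -0.6, -0.5, 0, 0, 0, 0, -0.4, 0, 0, 0, 0, 0, 0, -0.45])

```text
clock: 48.6
position: [0.444, 0.027, 0.3178]
ee_rot: [0.521, 0.481, 0.517, -0.479]
contact_force: [0.1, 0.3, 0.2]
width: 0.0233
```

Run:
```python
from meas import *
meas();plan([.668,.1155,.31],4.6)
cv2.imwrite('pics/sc2.png',cv2.resize(cv2.imread('pics/side_m.png')[130:340,190:430],None,fx=3,fy=2.8))
look('wrist','w14.png')
im=look('side');C=cloud(im);X,Y,Z=C[...,0],C[...,1],C[...,2];d=C-np.array([.495,.1015,0]);e=np.radians(4.6)
cx=d[...,0]*np.cos(e)+d[...,1]*np.sin(e);cy=-d[...,0]*np.sin(e)+d[...,1]*np.cos(e)
m=(Z>.16)&(Z<.225)&(cx>.14)&(cx<.25)&(abs(cy)<.1)&(im['z_map']>0)
print(m.sum(),np.percentile(cx[m],[2,50,98]),np.percentile(Z[m],[2,50,98]))
```

```text
top blob [256. 199.] 71 mid [0.472 0.162 0.103] [0.036 0.022 0.023] rgb [49. 50. 42.]
top blob [321. 239.] 121 mid [ 0.351 -0.027  0.101] [0.04  0.029 0.021] rgb [131.  73. 149.]
top stamp [array([ 0.529, -0.25 ]), array([0.084, 0.086]), np.float64(85.235)] 696
  pad [ 0.5259 -0.2537  0.0507] [0.0592 0.0588 0.0112] 232
side blob [264. 201.] 101 mid [ 0.602 -0.001  0.103] [0.043 0.008 0.025] rgb [99. 69. 46.]
side blob [304. 228.] 289 mid [0.486 0.033 0.101] [0.04  0.04  0.022] rgb [145. 135. 119.]
side blob [368. 228.] 274 mid [ 0.352 -0.02   0.099] [0.04  0.042 0.018] rgb [160.  84. 181.]
side blob [293. 255.] 320 mid [0.481 0.104 0.101] [0.04  0.039 0.022] rgb [182.  137.   82.5]
side blob [282. 284.] 362 mid [0.475 0.174 0.101] [0.039 0.04  0.023] rgb [67. 68. 51.]
at [0.444  0.0271 0.3143] d [ 0.224   0.0884 -0.0043] F [ 0.63 -0.68 -0.84] w 0.0238 t 48.7
0.015, 0.767, -0.235, -0.006, 0, -0.001
0.015, 0.768, -0.235, -0.006, 0, -0.002
0.015, 0.768, -0.235, -0.006, 0.001, -0.001
0.014, 0.768, -0.234, -0.006, 0, -0.002
0.014, 0.767, -0.234, -0.006, 0.001, -0.001
end [0.668  0.1155 0.31  ] 5
351 [0.14239581 0.1681815  0.1757045 ] [0.20378352 0.20897839 0.21188755]
```

View pics/sc2.png

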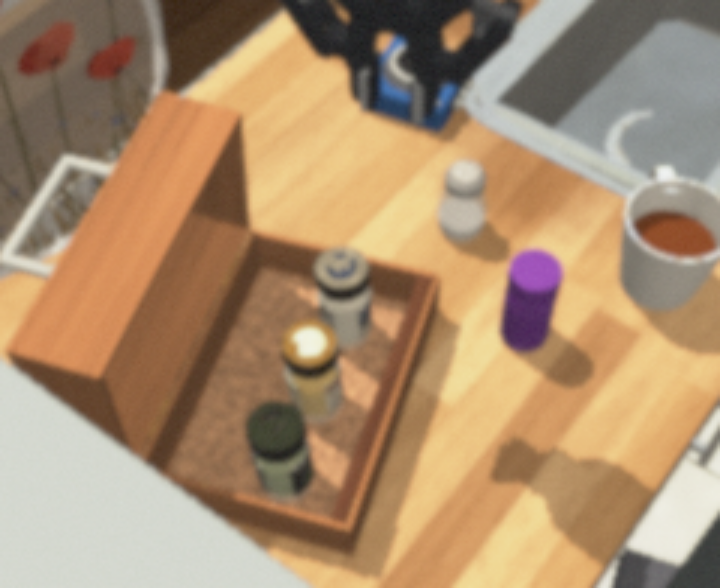

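View pics/w14.png

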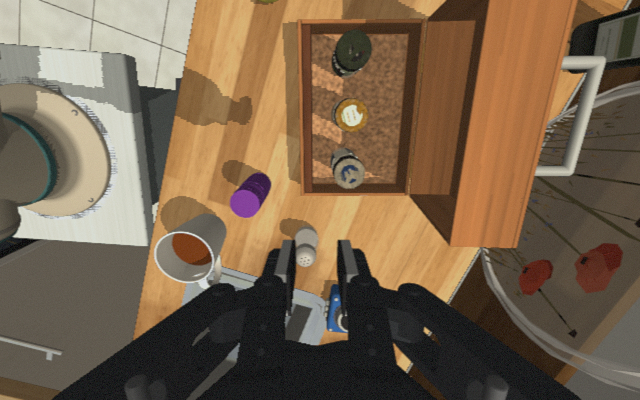

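All three jars stand upright in a row. Now back to the handle by the way I came.

carry_out(deltas=[0, 0.6, -0.2, 0, 0, 0, -0.45, 0, 0.8, -0.25, 0, 0, 0, -0.45, 0.02, 0.8, -0.25, 0, 0, 0, -0.45, 0.02, 0.8, -0.25, 0, 0, 0, -0.45, 0.02, 0.8, -0.22, 0, 0, 0, -0.45, 0, 0, 0, 0, 0, 0, -0.45, 0, 0, 0, 0, 0, 0, -0.45])

```text
clock: 49.68
position: [0.6654, 0.1149, 0.3086]
ee_rot: [0.518, 0.479, 0.52, -0.481]
contact_force: [0.3, -0.0, -0.7]
width: 0.0233
```

Run:
```python
from meas import *
plan([.666,.115,.192],4.6,n=4)
look('wrist','w15.png')
```

```text
at [0.6654 0.1149 0.3086] d [ 6.000e-04  1.000e-04 -1.166e-01] F [ 0.3  -0.   -0.68] w 0.0233 t 49.67
0.486, 0.005, -0, -0.006, 0.001, 0.016
0.486, 0.004, -0, -0.006, 0.001, 0.016
0.486, 0.003, -0, -0.007, 0.001, 0.017
0.486, 0.003, -0.001, -0.006, 0, 0.016
end [0.666 0.115 0.192] 4
```

View pics/w15.png

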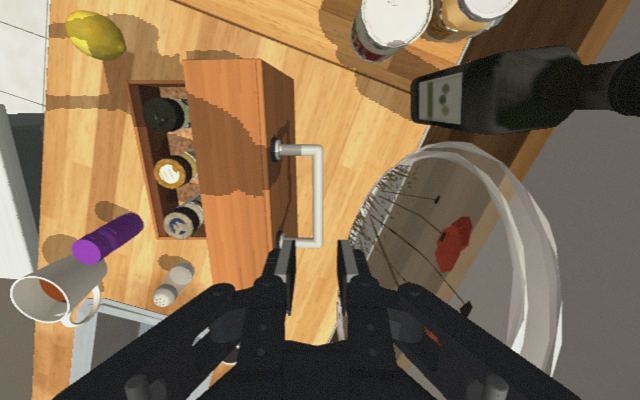

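The bar is at col ~318, midway between the fingers (cols 290 and 345). Descending and gripping.

carry_out(deltas=[0.4, 0.01, 0, 0, 0, 0, -0.45, 0.4, 0, 0, 0, 0, 0, -0.45, 0.4, 0, 0, 0, 0, 0, -0.45, 0.4, 0, 0, 0, 0, 0, -0.45, 0.32, 0, 0, 0, 0, 0, -0.45, 0, 0, 0, 0, 0, 0, -0.45])

```text
clock: 50.48
position: [0.6644, 0.1144, 0.1949]
ee_rot: [0.518, 0.479, 0.52, -0.481]
contact_force: [-0.0, -0.5, -0.1]
width: 0.0237
```

carry_out(deltas=[0, 0, 0, 0, 0, 0, -0.7, 0, 0, 0, 0, 0, 0, -0.8, 0, 0, 0, 0, 0, 0, -1, 0, 0, 0, 0, 0, 0, -1, 0, 0, 0, 0, 0, 0, -1], newtons=40)

```text
clock: 51.1
position: [0.6663, 0.1148, 0.1975]
ee_rot: [0.52, 0.48, 0.519, -0.48]
contact_force: [-3.3, -1.1, 6.5]
width: 0.0085
```

Run:
```python
from meas import *
plan([.666,.115,.192],4.6,n=4)
look('wrist','w16.png')
```

```text
at [0.6663 0.1148 0.1975] d [-0.0003  0.0002 -0.0055] F [-3.26 -1.09  6.52] w 0.0085 t 51.1
0.023, -0.001, -0.001, -0.007, 0.002, -0.004
0.023, -0.001, -0.001, -0.006, 0.002, -0.003
0.023, -0.002, -0.001, -0.007, 0.002, -0.004
0.022, -0.001, -0.001, -0.006, 0.002, -0.003
end [0.666 0.115 0.192] 4
```

View pics/w16.png

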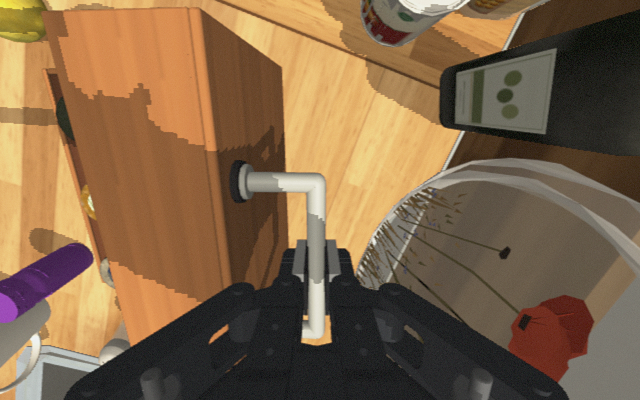

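carry_out(deltas=[-0.11, -0.19, 0, 0, 0, 0, -1, -0.095, -0.195, 0, 0, 0, 0, -1, -0.08, -0.2, 0, 0, 0, 0, -1, -0.065, -0.205, 0, 0, 0, 0, -1, -0.05, -0.21, 0, 0, 0, 0, -1, -0.03, -0.215, 0, 0, 0, 0, -1, -0.015, -0.215, 0, 0, 0, 0, -1, 0, -0.215, 0, 0, 0, 0, -1])

```text
clock: 52.15
position: [0.5665, 0.1067, 0.2227]
ee_rot: [0.519, 0.48, 0.519, -0.481]
contact_force: [1.3, -2.4, 0.3]
width: 0.0084
```

Run:
```python
from h import *
t=.9;bx=-.14*np.cos(t)+.102*np.sin(t); bz=.102*np.cos(t)+.14*np.sin(t)
plan([.4347+(bx+.14)*.9968,.0972+(bx+.14)*.08,.1525+bz-.102],4.6)
look('side','s17.png')
```

```text
at [0.5665 0.1067 0.2227] d [0.0006 0.0012 0.0008] F [ 1.33 -2.37  0.34] w 0.0084 t 52.15
-0.014, 0.012, -0.018, -0.027, 0.016, 0.014
end [0.5672 0.1078 0.2236] 1
```

View pics/s17.png

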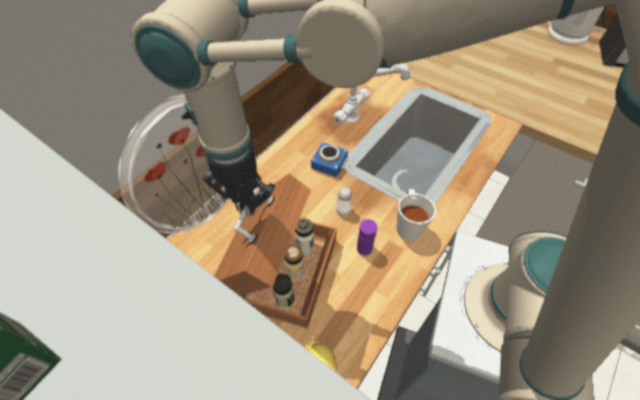

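carry_out(deltas=[0.015, -0.215, 0, 0, 0, 0, -1, 0.03, -0.215, 0, 0, 0, 0, -1, 0.05, -0.21, 0, 0, 0, 0, -1, 0.065, -0.205, 0, 0, 0, 0, -1, 0.08, -0.2, 0, 0, 0, 0, -1, 0.095, -0.195, 0, 0, 0, 0, -1, 0.11, -0.185, 0, 0, 0, 0, -1])

```text
clock: 53.08
position: [0.4817, 0.1003, 0.1951]
ee_rot: [0.519, 0.48, 0.519, -0.48]
contact_force: [1.5, -5.3, -0.6]
width: 0.0077
```

Run:
```python
from h import *
t=.375;bx=-.14*np.cos(t)+.102*np.sin(t); bz=.102*np.cos(t)+.14*np.sin(t)
plan([.4347+(bx+.14)*.9968,.0972+(bx+.14)*.08,.1525+bz-.102],4.6)
```

```text
at [0.4817 0.1003 0.1951] d [-0.      0.0007  0.0016] F [ 1.47 -5.28 -0.56] w 0.0077 t 53.08
-0.026, 0, -0.011, -0.027, 0.007, 0.013
end [0.4816 0.101  0.1967] 1
```

carry_out(deltas=[0.125, -0.18, -0.01, 0, 0, 0, -1, 0.135, -0.17, 0, 0, 0, 0, -1, 0.15, -0.16, 0, 0, 0, 0, -1, 0.16, -0.145, 0, 0, 0, 0, -1, 0.1, -0.08, 0, 0, 0, 0, -1, 0, 0, 0, 0, 0, 0, -1])

```text
clock: 53.82
position: [0.437, 0.0972, 0.1544]
ee_rot: [0.519, 0.479, 0.52, -0.481]
contact_force: [-1.0, -6.2, 0.2]
width: 0.0082
```

Run:
```python
from h import *
plan([.4347,.0972,.1525],4.6)
im=look('side');C=cloud(im);m=(C[...,0]>.46)&(C[...,0]<.56)&(C[...,1]>.12)&(C[...,1]<.2)&(im['z_map']>0);P=C[m]; print(len(P),np.polyfit(P[:,0],P[:,2],1),np.median(P[:,2]))
```

```text
at [0.437  0.0972 0.1544] d [-0.0023  0.     -0.0019] F [-0.95 -6.17  0.21] w 0.0082 t 53.83
0.032, -0.038, -0.004, -0.025, 0.015, 0.043
end [0.4347 0.0972 0.1525] 1
2273 [-2.82189335  1.61382176] 0.12246345063226094
```

carry_out(deltas=[0.03, -0.03, 0, 0, 0, 0, -1, 0.03, -0.015, 0, 0, 0, 0, -1, 0, 0, 0, 0, 0, 0, -1])

```text
clock: 54.25
position: [0.4351, 0.0971, 0.1517]
ee_rot: [0.519, 0.479, 0.519, -0.481]
contact_force: [1.3, -5.4, 1.7]
width: 0.0084
```

carry_out(deltas=[0.03, 0, 0, 0, 0, 0, -1, 0, 0, 0, 0, 0, 0, -1])

```text
clock: 54.5
position: [0.4352, 0.0971, 0.1515]
ee_rot: [0.519, 0.48, 0.519, -0.48]
contact_force: [-3.3, -5.8, 14.5]
width: 0.0081
```

carry_out(deltas=[-0.03, 0, 0, 0, 0, 0, -0.8, 0, 0, 0, 0, 0, 0, -0.4, 0, 0, 0, 0, 0, 0, -0.1, -0.3, 0, 0, 0, 0, 0, 0, -0.7, 0, 0, 0, 0, 0, 0, -0.9, 0, 0, 0, 0, 0, 0, -0.5, -0.6, 0, 0, 0, 0, 0, 0, -0.7, 0, 0, 0, 0, 0, 0, 0, 0, 0, 0, 0, 0, 0, 0, 0, 0, 0, 0, 0])

```text
clock: 55.75
position: [0.3587, 0.0919, 0.2959]
ee_rot: [0.519, 0.48, 0.519, -0.48]
contact_force: [0.8, -0.0, -0.5]
width: 0.0427
```

Run:
```python
from meas import *
p=pose();print(p[0],p[2]['contact_force'],p[2]['clock'])
im=look('side','s18.png');C=cloud(im);a=C[...,0]-.495;b=C[...,1]-.1015;e=np.radians(4.6);cx=a*np.cos(e)+b*np.sin(e);cy=-a*np.sin(e)+b*np.cos(e);Z=C[...,2]
for lo,hi in((-.075,-.07),(-.04,0),(0,.04),(.04,.075)):
    m=(cx>lo)&(cx<hi)&(abs(cy)<.08)&(Z>.1)&(Z<.15); print(lo,m.sum(),np.median(Z[m]))
look('top','t18.png');stamp('top')
for n in('top','side'):
    im=look(n);C=cloud(im);X,Y,Z=C[...,0],C[...,1],C[...,2]
    s=(im['z_map']>0)&(Z>.04)&(Z<.095)&(X>.38)&(X<.48)&(Y>-.16)&(Y<-.06); P=C[s]; print('salt',(P.min(0)+P.max(0))/2)
```

```text
[0.35867208 0.09185268 0.29594264] [ 0.7654185  -0.00290885 -0.53532108] 55.75
-0.075 167 0.12091683579141554
-0.04 1291 0.1208526533229396
0 1255 0.12087936555544976
0.04 1063 0.12078312970974403
blue 102 0.491 0.565 -0.287 -0.21
top stamp top [ 0.5282 -0.2487] [0.0751 0.0742] 87.9 97
pad [ 0.5295 -0.2509  0.0504] [ 0.5294 -0.2504  0.0503] [0.0536 0.0535 0.0119] 241
salt [ 0.43664343 -0.10871868  0.06730541]
salt [ 0.42483611 -0.10139117  0.06151373]
```

View pics/s18.png

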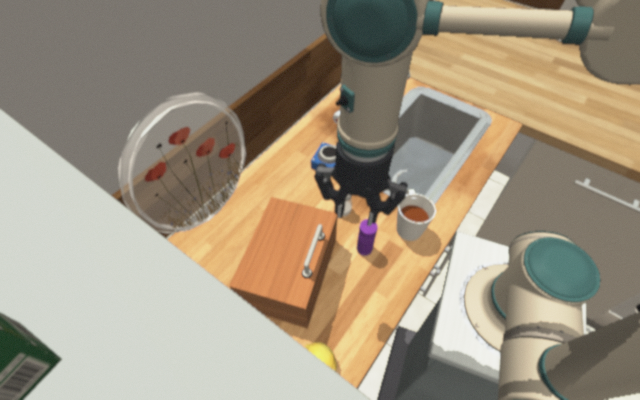

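View pics/t18.png

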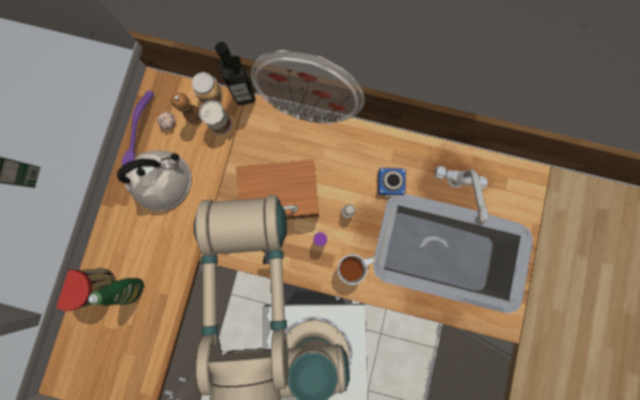

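The lid is flat at 0.121 m over its whole depth, so it is shut. The salt shaker, stamp and decoy are in place, and the robot is touching nothing.

```bash
python3 -c "
from rig import job; print(job.sign_off())"
```

```text
the job is handed in; nothing more can be done
None
```

The job is done and handed in at about 56 s. No verdict came back.

- **Handle test:** with the lid shut, I pulled straight towards the front edge. The force read 11.6–12.3 N for about 1.9 s and the handle gave about 5.6 mm. The highest reading was 12.3 N. I then lifted the lid on to its stop.
- **Jars:** all three were there. I pressed green, then red, then blue on the stamp, with the pad about 8 mm down for at least 1.25 s each. The force read about 15–16 N for red and blue, and 24 N briefly for green before I eased it to 19 N. The stamp had been knocked about 35 mm towards the robot before the first press, so I measured it again first.
- **Last checks:** before closing, the jars stood upright in a row about 70 mm apart. With the lid shut, its top measured 0.121 m high all across, against 0.122 m nominal. The stamp had not moved since I re-measured it. The gripper was clear and the contact force was about zero.
- **Disagreement:** the last side-view reading of the salt shaker was about 12 mm off the first, with the gripper partly blocking that view. The top-view reading was within 0.5 mm of the first. I only checked the lemon by eye; it looked unmoved in the side picture and the arm hid it from above.

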